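# Load a relay module into the latched safety test box and start the test

## Robot

A 6-joint arm with a two-finger parallel gripper is mounted at the origin on the work surface. World frame = base frame: x ahead of the robot, y to its left, z up, the work surface at z = 0. Lengths are in m, angles in rad, forces in N, time in s.
With the tool pointing down it reaches from about 0.375 to 0.975 m from the base axis. Payload 3.8 kg.
Tool frame: the origin (TCP) lies midway between the tips of the shut fingers; the grasp point (between the pads) lies 19 mm behind it; z points along the fingers, y is the direction in which the jaws open and shut (so a half turn about z gives the same grasp; the last joint's range is limited). The gripper opens to 85 mm and grips with 20 to 120 N. Pads are 22 mm wide; open, the fingers measure 114 mm over their backs; the gripper's body (76 mm by 85 mm) begins 54 mm behind the grasp point. The pads swing forward as they close: fully open they stand 13 mm farther back than shut.
Start: joints at [-1.363, 0.264, 1.604, -0, 1.274, -0.037], TCP at [0.164, -0.655, 0.231] pointing down, gripper open.
Joint ranges: [-2.63, 2.63], [-0.94, 2.18], [0.31, 2.57], [-1.31, 4.45], [0, 2.66], [-2.55, 2.55]. Speed limits (rad/s): [2.57, 2.57, 3.14, 3.14, 3.14, 3.14].

## Interface

Orientations are given as a rotation vector (axis times angle).
In Python, from workcell import bot gives the robot as it stands. The module is installed in compiled form; this text tells all that it offers.
- The arm moves only by the tool move_arm, never from a script. Its argument "steps" is a list of rows, each a list of 5 numbers: the shift along the tool's x, y, z in mm, then the turn about the tool's z in degrees, then the opening in per cent of the stroke, from 0 (shut) to 100 (fully open). In form: [[tx, ty, tz, turn, claw], ...]. A call has 1 to 20 rows; each row is the pose to reach, as a shift and turn from the pose commanded when the call began, along the tool's axes at that moment; what a row does not reach only later rows make up. A row lasts 1/10 s, in which the tool goes at most 50 mm and 8.59 degrees, less where a joint would pass 70% of its speed; a pose out of reach is approached as far as the arm can. A call with a gripper value outside its range is refused whole. The fingers move at their own pace and stop on an object; "newtons" is the grip in N (left out, the last holds). Time passes only in rows, so rows that repeat a pose let the fingers close. It gives the time, the measured TCP pose, the force and the opening at its end, in the units of the state.
- bot.read_state(): the state, without advancing time (a new reading comes with each control period).
- bot.read_camera(name): name is "side" or "top"; returns a dict with "pixels" (384x512x3 uint8, red, green, blue), "depth" (384x512 float32, m along the optical axis (not along the pixel's ray), 0 where there is no reading), "fovy" (degrees; the focal length in pixels is half the picture's height over the tangent of half this angle, whatever the lens; pixels are square), "cx", "cy" (the principal point, pixels), "xyz" and "attitude" of the camera in the world. Camera axes: x right, y up, looking along -z (the intrinsics and any distortion apply to the point x, -y, -z); pixel columns grow to the right and rows downward; lengths in m; the calibration is good to about 2 mm. A picture is of the moment at which its call begins.
- bot.finish_job(): hands the job in, once; it reports no verdict.
The state is a dict: "time": time; "q": joint angles; "joint_vel": joint speeds; "joint_torque": joint torques, N m; "tool_pos": TCP position; "tcp_rot": TCP orientation; "wrist_force": force on the tool from outside, world axes, zero at the start; "torque": the same for the moment, N m; "width": opening from 0.0 (shut) to 1.0 (fully open).
Only numpy, scipy, OpenCV 4.12 (cv2) and the standard library are available. Lean on these libraries where they do the work, as an engineer would, in place of code of your own. Each camera call takes 0.05 s, during which the arm holds its last target.

## Task

Put the white relay module through its safety test. Pull up the black paddle recessed in the blue lid of the test box to trip the latch and raise the lid until it stands open by itself, then set the module down (don't drop it) flat in the nest between the corner guides, its green terminals towards the brass contact pins at the back. Then close the lid until the latch catches, and only then push the green start button fully down and let go; leave the other things on the bench where they are.

Things in the scene. Friction and masses are not known exactly. Their poses are not given: they have to be found in the camera images.
- test_box: Grey steel test box with blue hinged lid, fixed: 240 deep (x) x 280 wide (y), rim 120 mm above the bench, walls 3 mm. Origin: centre of underside; x points from its front to the hinge side, z up. Closed lid: top face at 128 mm, overhangs the front by 5, the sides by 3 mm. Inside, behind the nest, a black contact block (28 x 70 mm, at x +36 to +64, top at 60 mm) has brass pins facing the front
- lid (a joint): Lid angle, rad: 0 closed, grows as the front edge rises, stop at 1.5. Counterbalanced: let go below 0.7 it sinks slowly, above 0.85 it rises by itself to the stop in 1 to 2 s, between it stays. Raising it takes 2 to 3 N, pulling it down from the stop 3 to 5 N at the front edge. Sinking, it comes to rest on the latch at about 0.09: press there with about 10 N at the front until it snaps; then under 0.02
- lid_hinge (a point): Middle of the hinge line, at the rear rim: x +120, z +120 mm from the box origin. Turns with the lid: x in the lid's plane from front edge to hinge, y along the hinge, z out of its outer face. In this frame the lid plate spans x -245 to 0, y -143 to +143, z 0 to 8 mm, with the latch dish open at x -210 to -105, y -58 to +58, floor at z -26; the latch bolt hangs below it to z -46 mm
- lid_front (a point): Point on the outer face of the lid, on the plain 35 mm strip between its front edge and the dish, in the middle of the width: 228 mm from the hinge line. The place to press the lid shut. Turns with the lid, axes as lid_hinge
- paddle (a joint): Angle of the black latch paddle in rad: 0 at rest, flush in its dish; grows as its front edge is pulled up out of the lid; stop at 0.6. The latch is free from about 0.38. Sprung back to 0: 1.5 to 3 N at the lip. It moves the bolt, so it also kicks up a little as the lid is pressed shut, and reads 0 once the latch has caught
- paddle_lip (a point): Middle of the round lip (14 mm thick) along the black paddle's front edge, on its axis. Paddle 44 wide (y), 69 long, 8 mm thick. At rest the lip's axis is 7 mm below the lid's outer face, 27 above the dish floor. Free room: 36 mm on each side of the paddle, 21 in front of the lip, 20 under it. Axes turn with the paddle: x along it to its pivot, y along the lip. Can be gripped across the 44 mm
- paddle_pivot (a point): Middle of the paddle's pivot (along y), on the lid: 60 mm behind the lip's axis, 122 mm in front of the hinge line, 2 mm above the lid's underside. Axes as lid_hinge
- nest (a point): Centre of the top face of the nest's aluminium pad inside the test box, 20 mm above the bench, 30 mm to the front of the box centre; axes of the box. Pad 120 x 86 mm. Four black L-shaped corner guides, 18 mm high, leave the module 3 mm of play all round; 64 mm of each long side between them is open for fingers
- nest_contacts (a point): Point at pad height, 45 mm behind the nest's centre towards the contact pins: where the foot of the module's terminal end belongs
- module: White relay module, 90 long (x) x 45 wide (y) x 48 mm high, 0.15 to 0.31 kg, rigid: 30 mm high over its whole length, the middle 46 mm raised to 48 mm. Green terminal block with screws on the step at its +x end, a bare step at the other. Origin: centre of its underside. Grasp it across the 45 mm width
- module_terminals (a point): Foot of the module's terminal end: +45 mm along its x from its origin, at the underside
- start_box: Yellow start box, fixed to the bench: 135 (x) x 78 (y) x 45 mm high, origin at the centre of its underside. The green start button stands on its top at x -34 mm, a red emergency-stop mushroom (leave it, 38 mm wide, 28 mm high) at x +38 mm
- start (a joint): Travel of the green start button in m: 0 up, 0.006 fully down (about 5 N), springs back up
- start_top (a point): Centre of the green start button's top face, 28 mm across, 67 mm above the bench when up
- crimper_green: Green-handled crimping tool lying on the bench, 200 x 60 x 18 mm, a bystander
- stripper_yellow: Yellow-handled wire stripper lying on the bench, 180 x 60 x 18 mm, a bystander
- crimper_red: Red-handled crimping tool lying on the bench, 210 x 60 x 18 mm, a bystander
- screwdriver: Blue-handled screwdriver lying on the bench, 160 mm long, a bystander
- tested_module: Dark grey relay module with orange terminals, 90 x 45 x 48 mm, standing in the black tray of finished work (160 x 200 x 35 mm), a bystander; not the one to test
Mind the look-alikes: they are no part of the job. What is shaped like the module but purple is not meant.

How it is judged:
On the way, in this order (a step that is already met when the one before it is completed fails the run):
1. the paddle is pulled up and the latch tripped, the lid still low (value of joint paddle above 0.3 rad and value of joint lid below 0.3 rad), for 0.05 s.
2. the lid stands open (value of joint lid above 1.35 rad), for 0.2 s.
3. the module lies in the nest with its terminals to the contact pins, let go, under the open lid (horizontal distance between module and nest below 0.007 m and horizontal distance between module_terminals and nest_contacts below 0.009 m and z of module in the frame of nest below 0.004 m and angle between module's own z axis and vertical below 0.08 rad and contact force between module and the fingers below 0.1 N and value of joint lid above 1.2 rad), for 0.2 s.
4. the lid is shut and the latch has caught, the module still in its nest (value of joint lid below 0.02 rad and value of joint paddle below 0.12 rad and horizontal distance between module and nest below 0.007 m and horizontal distance between module_terminals and nest_contacts below 0.009 m and z of module in the frame of nest below 0.004 m and angle between module's own z axis and vertical below 0.08 rad), for 0.2 s.
5. the green start button is pushed down with the lid latched (value of joint start above 0.0045 m and value of joint lid below 0.02 rad and value of joint paddle below 0.12 rad), for 0.05 s.
At the end, for the whole second after the job is handed in: Lid shut (under 0.02 rad), latch caught (paddle under 0.12 rad); module at rest in the nest, let go: centre within 7 mm, terminal end within 9 mm of its place, within 4 mm of the pad, level within 0.08 rad; start button, pushed at least 4.5 mm after latching, up again (all of step 4 and contact force between module and the fingers below 0.1 N and value of joint start below 0.001 m and linear speed of module below 0.02 m/s); the robot touches nothing.
It fails at once if the start button is pushed (over 3 mm) while the lid is not shut (value of joint start above 0.003 m and value of joint lid above 0.03 rad).
It fails at once if the module is dropped (it falls free at over 0.6 m/s, about 20 mm) (linear speed of module above 0.6 m/s and contact force between module and the fingers below 0.1 N).
It fails at once if a bystander is shifted by more than 30 mm (distance of any of crimper_green, stripper_yellow, crimper_red, screwdriver, tested_module from where it was at the start of the episode above 0.03 m).
It also fails if it takes over 72 s, if anything falls off the work surface, if the arm or the gripper's body presses on something with over 40 N, if the wrist force passes 120 N, or if a joint passes its speed limit or range.

## Working session

There is one attempt and no reset: what is moved stays moved. The work goes in short steps, Python scripts to look and compute and a tool call to move; the robot and the scene stay as the last step left them, time stands still between calls to the robot, and variables do not carry over. Pictures are saved under pics/ and viewed, and the job is handed in when it is done.

Besides the shell and the picture viewer there is one more tool, called after ">>>" as name(argument=value, ...) on one line, values as JSON. move_arm: Moves the arm, as the interface text tells. Its arguments: {"type":"object","properties":{"steps":{"type":"array","items":{"type":"array","items":{"type":"number"}}},"newtons":{"type":"number"}},"required":["steps"]}

```bash
mkdir -p pics; cat > h.py <<'E'
import numpy as np, cv2
from workcell import bot
from scipy.spatial.transform import Rotation as R
def att(c):
    a=np.array(c["attitude"],float)
    return a if a.shape==(3,3) else R.from_rotvec(a).as_matrix() if a.size==3 else None
def save(c,n): cv2.imwrite("pics/"+n,cv2.cvtColor(c["pixels"],cv2.COLOR_RGB2BGR))
def f(c): return c["pixels"].shape[0]/2/np.tan(np.radians(c["fovy"])/2)
def ray(c,u,v):
    F=f(c); d=np.stack([(np.asarray(u)-c["cx"])/F,-(np.asarray(v)-c["cy"])/F,-np.ones_like(np.asarray(u,float))],-1)
    return d@att(c).T
def plane(c,u,v,z):
    d=ray(c,u,v); o=np.array(c["xyz"]); return o+d*((z-o[2])/d[...,2])[...,None]
def pt(c,u,v): # by depth
    u=np.asarray(u);v=np.asarray(v)
    return np.array(c["xyz"])+ray(c,u,v)*c["depth"][v.astype(int),u.astype(int)][...,None]
def proj(c,p):
    q=(np.asarray(p)-np.array(c["xyz"]))@att(c); F=f(c)
    return np.stack([c["cx"]+F*q[...,0]/-q[...,2],c["cy"]-F*q[...,1]/-q[...,2]],-1)
E
python3 - <<'E'
from h import *
import pickle
for n in ["side","top"]:
    c=bot.read_camera(n); save(c,n+"0.png"); pickle.dump(c,open(n+"0.pkl","wb"))
    print({k:v for k,v in c.items() if k not in("pixels","depth")}, c["depth"].min(),c["depth"].max(),(c["depth"]==0).mean())
print(bot.read_state())
E
```

```text
{'fovy': 50.51183700937761, 'cx': 257.66235759699214, 'cy': 191.17776437495542, 'xyz': array([-0.30274825,  0.91055475,  1.0362022 ]), 'attitude': array([ 0.38743995, -1.08437005, -2.25066403])} 0.0 3.935485 0.0040283203125
{'fovy': 48.246840913388525, 'cx': 256.69166917211925, 'cy': 193.39929954794255, 'xyz': array([0.31097887, 0.00225816, 1.385098  ]), 'attitude': array([ 0.07618825, -0.09611563, -1.56559226])} 0.0 2.29574 0.004145304361979167
{'time': 0.1, 'q': array([-1.36288220e+00,  2.64711152e-01,  1.60526131e+00,  2.27788907e-05,
        1.27371818e+00, -3.68698528e-02]), 'joint_vel': array([-3.42484798e-04, -2.50810435e-04, -1.37635446e-03, -6.84624996e-05,
        1.44838352e-04, -1.21805898e-03]), 'joint_torque': array([ 1.35420628e-04, -5.16706181e+01, -3.68590593e+01, -3.58013779e-05,
        6.35395671e-03,  2.01610214e-05]), 'tool_pos': array([ 0.16346932, -0.65420794,  0.23005118]), 'tcp_rot': array([-3.11601654e+00, -3.83280674e-01,  2.47254051e-04]), 'wrist_force': array([0.55240852, 0.60508191, 0.06610073]), 'torque': array([-0.02723687,  0.0288244 ,  0.0272324 ]), 'width': 0.9995786518710713}
```

View pics/side0.png

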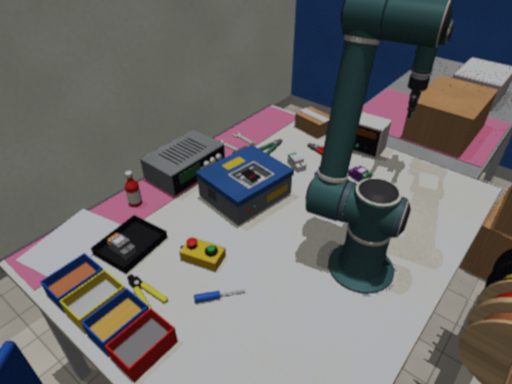

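View pics/top0.png

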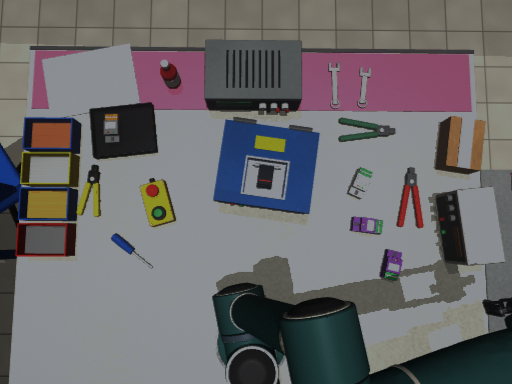

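The top view shows three module-shaped things. The white one is at (361,183), and the two purple ones at (367,225) and (393,264). The white one fits the description, so I'll enlarge it to confirm.

```bash
python3 - <<'E'
from h import *
import pickle
t=pickle.load(open("top0.pkl","rb"));s=pickle.load(open("side0.pkl","rb"))
im=cv2.cvtColor(t["pixels"],cv2.COLOR_RGB2BGR); si=cv2.cvtColor(s["pixels"],cv2.COLOR_RGB2BGR)
a=cv2.resize(im[155:205,330:390],None,fx=6,fy=6,interpolation=cv2.INTER_NEAREST)
b=cv2.resize(im[115:220,205:330],(400,336),interpolation=cv2.INTER_CUBIC)
d=cv2.resize(si[140:180,270:330],(360,240),interpolation=cv2.INTER_NEAREST)
o=np.zeros((580,770,3),np.uint8);o[:300,:360]=a;o[:336,365:765]=b;o[310:550,:360]=d
e=cv2.resize(im[170:235,130:190],(240,240));o[338:578,365:605]=e
cv2.imwrite("pics/crop1.png",o)
hsv=cv2.cvtColor(im,cv2.COLOR_BGR2HSV)
# lid blue
m=cv2.inRange(hsv,(105,120,60),(125,255,255)); 
roi=np.zeros_like(m);roi[110:225,205:330]=m[110:225,205:330]
n,l,st,ce=cv2.connectedComponentsWithStats(roi)
k=1+np.argmax(st[1:,4]);cn,_=cv2.findContours((l==k).astype(np.uint8),cv2.RETR_EXTERNAL,cv2.CHAIN_APPROX_NONE)
c=max(cn,key=cv2.contourArea);hull=cv2.convexHull(c)
ap=cv2.approxPolyDP(hull,4,True)[:,0];print("lid poly",ap.tolist(), cv2.minAreaRect(c))
P=plane(t,ap[:,0],ap[:,1],.128);print(P.round(4));print(np.linalg.norm(P-np.roll(P,-1,0),axis=1))
print(pt(t,[225,305,250,240],[190,150,205,135]).round(4))
print("bench",pt(t,[340,200,150,420,330],[200,230,280,240,260]).round(4))
print("benchside",pt(s,[200,150,300],[320,310,190]).round(4))
# white module
x=pt(t,*np.meshgrid(np.arange(345,380),np.arange(163,203)))
z=x[...,2];np.set_printoptions(linewidth=250)
print((z[::2,::1]*1000).astype(int))
E
```

```text
lid poly [[226, 120], [318, 133], [308, 212], [214, 199]] ((266.5599670410156, 166.07998657226562), (96.44937133789062, 81.17585754394531), 8.130102157592773)
[[ 0.671   0.0793  0.128 ]
 [ 0.6327 -0.1971  0.128 ]
 [ 0.3951 -0.1646  0.128 ]
 [ 0.4324  0.112   0.128 ]]
[0.27901162 0.23980492 0.27909835 0.2407687 ]
[[ 0.4587  0.0797  0.1324]
 [ 0.5803 -0.1573  0.1294]
 [ 0.4158  0.0061  0.1201]
 [ 0.6261  0.037   0.1244]]
bench [[ 0.4436 -0.2871 -0.0045]
 [ 0.3446  0.167  -0.0014]
 [ 0.1866  0.321   0.0057]
 [ 0.3145 -0.5409  0.0044]
 [ 0.25   -0.2506 -0.0006]]
benchside [[ 0.2685  0.4784  0.0011]
 [ 0.3622  0.5724  0.0692]
 [ 0.3924 -0.2156 -0.0025]]
[[   4   -3    1   -1    1    0    5    0    4    2   -1    2    3    1   -2   -1    0    0   -3    0    0    0    3    2    3    3   -7    0   -2   -2    0    0    0    0    2]
 [  -1   -2    1   -2    2   -1    0    2    0   -1    1   -2    1    0   -1   -1   -2    3   -1   -1    0    1    4    5    0    0    1   -4   -3    5   -3   -1    4    4   -4]
 [  -2   -2    0    0   -3   -4    1    0   -1    0    0    3   -3    1    5    2   -1 
[... 2417 characters left out ...]
  -3    0    0    3    9   14 1385   28   31   30   27   27   27   28   30   29    6    4   -3   -2   -6    2    4    1    3    0    3   -3    0   -2   -2   -5    1]
 [   0   -3    2    1   -2   -3   -2    1    1    3    5   16   19   31   34   33   27    4    0    0   -2    1    0   -2   -3   -2   -4   -1   -4    0   -2   -1    2    0    1]
 [   0    0   -2   -2    0    0   -3   -3    1   -2    3    0   -4    3    4    2    1    1    2    0    0 1385    0   -1   -2   -1   -3    2   -2    1    0    0    3    0    0]
 [  -2   -1    0   -4    1    0   -2    0    0    2   -2   -2   -1    4    4   -2    4    2   -4   -5   -1    3    0   -3    1    2   -4    4    0    3    3    0   -4    3    0]]
```

View pics/crop1.png

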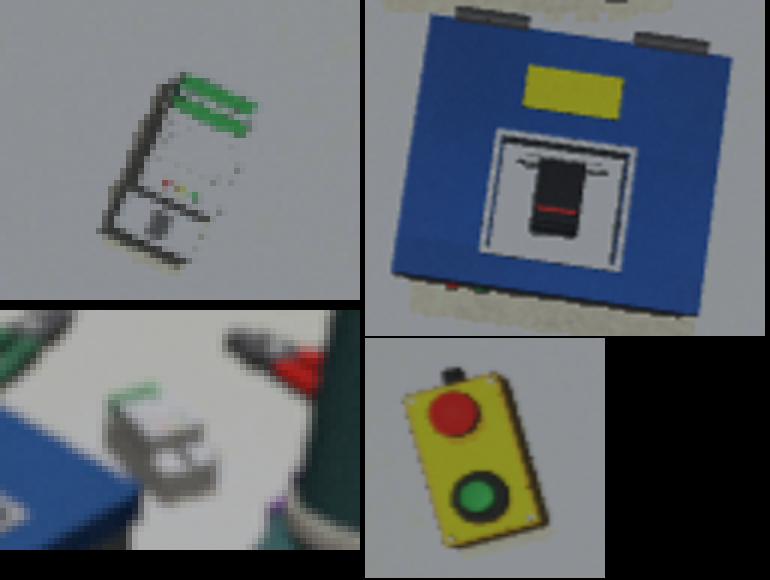

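The crop confirms it: a white body with green terminals at the upper end, pixel (363,172). Next I'll measure the box, paddle, module and button.

```bash
python3 - <<'E'
from h import *
import pickle
np.set_printoptions(suppress=True,precision=4,linewidth=200)
t=pickle.load(open("top0.pkl","rb"));s=pickle.load(open("side0.pkl","rb"))
im=cv2.cvtColor(t["pixels"],cv2.COLOR_RGB2BGR);hsv=cv2.cvtColor(im,cv2.COLOR_BGR2HSV)
P=plane(t,np.array([226,318,308,214]),np.array([120,133,212,199]),.128)
C=P.mean(0);ax=(P[0]+P[1]-P[2]-P[3]);yaw=np.arctan2(ax[1],ax[0]);ay=P[0]+P[3]-P[1]-P[2]
print("lid C",C,"yaw",yaw,np.arctan2(ay[1],ay[0])-np.pi/2)
X=np.array([np.cos(yaw),np.sin(yaw),0]);Y=np.array([-X[1],X[0],0])
box=C+.0025*X;box[2]=0;print("box",box)
for n,p in dict(hinge=[.12,0,.12],lip=[-.062,0,.121],nest=[-.03,0,.02]).items(): print(n,box+p[0]*X+p[1]*Y+[0,0,p[2]])
# paddle blob
g=hsv[...,2];sub=np.zeros_like(g);sub[158:195,250:282]=(g[158:195,250:282]<60)*255
n,l,st,ce=cv2.connectedComponentsWithStats(sub);k=1+np.argmax(st[1:,4]);c,_=cv2.findContours((l==k).astype(np.uint8),0,1)
r=cv2.minAreaRect(max(c,key=cv2.contourArea));bp=cv2.boxPoints(r);q=plane(t,bp[:,0],bp[:,1],.128);print("paddle",st[k],r);print((q-box)@np.stack([X,Y],1))
# dish: white-ish inside lid -> hole in blue
# button
def blob(c,lo,hi,roi):
    h=cv2.cvtColor(c["pixels"],cv2.COLOR_RGB2HSV);m=cv2.inRange(h,lo,hi);mm=np.zeros_like(m);u0,u1,v0,v1=roi;mm[v0:v1,u0:u1]=m[v0:v1,u0:u1]
    n,l,st,ce=cv2.connectedComponentsWithStats(mm);k=1+np.argmax(st[1:,4]);return ce[k],st[k],l==k
ct,stt,_=blob(t,(45,80,40),(85,255,255),(130,190,170,240));print("btn top",ct,stt,plane(t,ct[0],ct[1],.067))
cs,sts,_=blob(s,(45,80,40),(85,255,255),(170,235,225,275));print("btn side",cs,sts,plane(s,cs[0],cs[1],.067))
ct,stt,mk=blob(t,(20,120,80),(35,255,255),(130,190,170,240));v,u=np.nonzero(mk);r=cv2.minAreaRect(np.stack([u,v],1).astype(np.float32));bp=cv2.boxPoints(r);q=plane(t,bp[:,0],bp[:,1],.045)
print("startbox",q.mean(0),np.linalg.norm(q-np.roll(q,-1,0),axis=1),q)
# module by height
uu,vv=np.meshgrid(np.arange(340,385),np.arange(158,208));x=pt(t,uu,vv);m=((x[...,2]>.02)&(x[...,2]<.07)).astype(np.uint8)
r=cv2.minAreaRect(np.stack([uu[m>0],vv[m>0]],1).astype(np.float32));print("mod fp px",r)
h=hsv[158:208,340:385]
top=(m>0)&(x[...,2]>.038)&(h[...,2]>130);
gr=cv2.inRange(h,(45,80,40),(85,255,255));gu=uu[gr>0].mean();gv=vv[gr>0].mean();print("green",(gr>0).sum(),gu,gv,plane(t,gu,gv,.045))
hi=np.array([x[...,i][top] for i in range(3)]);
print("raised",plane(t,uu[top].mean(),vv[top].mean(),.048))
# white lit surfaces
w=(m>0)&((h[...,2]>110)|(gr>0))
pp=x[w][:,:2].astype(np.float32);r2=cv2.minAreaRect(pp);print("lit rect m",r2)
for j in range(0,50,1): print(''.join('G' if gr[j,i] else '#' if w[j,i] else 'o' if m[j,i] else '.' for i in range(45)))
E
```

```text
lid C [ 0.5328 -0.0426  0.128 ] yaw -0.1362589088864186 -0.13575147163471724
box [ 0.5353 -0.0429  0.    ]
hinge [ 0.6542 -0.0592  0.12  ]
lip [ 0.4739 -0.0345  0.121 ]
nest [ 0.5056 -0.0388  0.02  ]
paddle [257 165  17  24 305] ((265.013671875, 176.38394165039062), (14.37147331237793, 22.842464447021484), 6.709836959838867)
[[-0.0698  0.0206]
 [-0.0014  0.0222]
 [-0.0005 -0.0206]
 [-0.0689 -0.0219]]
btn top [157.5652 212.3913] [153 208  10   9  69] [0.3964 0.2898 0.067 ]
btn side [210.6727 248.6727] [206 245  10   8  55] [0.3963 0.2965 0.067 ]
startbox [0.4287 0.2994 0.045 ] [0.0767 0.1342 0.0759 0.1339] [[0.4828 0.3553 0.045 ]
 [0.5032 0.2814 0.045 ]
 [0.3744 0.2439 0.045 ]
 [0.3544 0.3172 0.045 ]]
mod fp px ((360.213134765625, 182.65574645996094), (15.689193725585938, 29.08799171447754), 23.629377365112305)
green 61 365.08196721311475 172.49180327868854 [ 0.5269 -0.3582  0.045 ]
raised [ 0.4982 -0.3468  0.048 ]
lit rect m ((0.4965285658836365, -0.3446934223175049), (0.04561072215437889, 0.08828532695770264), 65.40362548828125)
.............................................
........
[... 1545 characters left out ...]
..........
........ooo###oooo######.....................
..........ooo##oo######......................
..............o########......................
................o#####.......................
..................oo##.......................
...................oo........................
.............................................
.............................................
.............................................
.............................................
.............................................
.............................................
.............................................
.............................................
.............................................
```

```bash
cat >> h.py <<'E'
np.set_printoptions(suppress=True,precision=4,linewidth=200)
YAW=-0.136; X=np.array([np.cos(YAW),np.sin(YAW),0]);Y=np.array([-X[1],X[0],0]); BOX=np.array([.5353,-.0429,0])
def b(x,y,z): return BOX+x*X+y*Y+np.array([0,0,z])
def go(p,yaw=None):
    s=bot.read_state();r=R.from_rotvec(s["tcp_rot"]).as_matrix();y0=np.arctan2(r[1,0],r[0,0])
    d=r.T@(np.asarray(p)-s["tool_pos"])*1000
    tr=None
    if yaw is not None: tr=-np.degrees((yaw-y0+np.pi/2)%np.pi-np.pi/2)
    print("shift",d.round(1),"turn",None if tr is None else round(tr,2),"now",s["tool_pos"],"yaw",round(y0,4),"t",s["time"],"tilt",r[2,2])
E
python3 - <<'E'
from h import *
go(b(-.062,0,.22),YAW)
E
```

```text
shift [ 451.3 -526.    11.2] turn 21.82 now [ 0.1635 -0.6542  0.2301] yaw 0.2448 t 0.1 tilt -0.9999977989776685
```

>>> move_arm(steps=[[451, -526, 11, 21.8, 70], [451, -526, 11, 21.8, 70], [451, -526, 11, 21.8, 70], [451, -526, 11, 21.8, 70], [451, -526, 11, 21.8, 70], [451, -526, 11, 21.8, 70], [451, -526, 11, 21.8, 70], [451, -526, 11, 21.8, 70], [451, -526, 11, 21.8, 70], [451, -526, 11, 21.8, 70], [451, -526, 11, 21.8, 70], [451, -526, 11, 21.8, 70], [451, -526, 11, 21.8, 70], [451, -526, 11, 21.8, 70], [451, -526, 11, 21.8, 70], [451, -526, 11, 21.8, 70], [451, -526, 11, 21.8, 70], [451, -526, 11, 21.8, 70], [451, -526, 11, 21.8, 70], [451, -526, 11, 21.8, 70]])

```text
time: 2.1
tool_pos: [0.4734, -0.0362, 0.2203]
tcp_rot: [3.134, -0.216, 0.0]
wrist_force: [0.0, -0.2, -0.5]
width: 0.698
```

```bash
python3 - <<'E'
from h import *
s=bot.read_state();print(s["wrist_force"],s["width"],s["q"])
go(b(-.062,0,.101),YAW)
for n in ["top","side"]:
    c=bot.read_camera(n);i=cv2.cvtColor(c["pixels"],cv2.COLOR_RGB2BGR)
    u,v=proj(c,s["tool_pos"]);print(n,u,v)
    u,v=int(u),int(v);w=i[max(0,v-60):v+60,max(0,u-70):u+70];cv2.imwrite(f"pics/a_{n}.png",cv2.resize(w,None,fx=4,fy=4,interpolation=cv2.INTER_CUBIC))
E
```

```text
[ 0.0028 -0.2052 -0.4841] 0.697552841832729 [-0.1288 -0.1143  2.0294 -0.      1.2264  1.5796]
shift [  0.2  -1.8 119.3] turn -0.09 now [ 0.4734 -0.0362  0.2203] yaw -0.1376 t 2.1 tilt -0.9999999918457269
top 265.4263916504136 181.10173327378115
side 257.0335252420586 156.65375885761262
```

View pics/a_side.png

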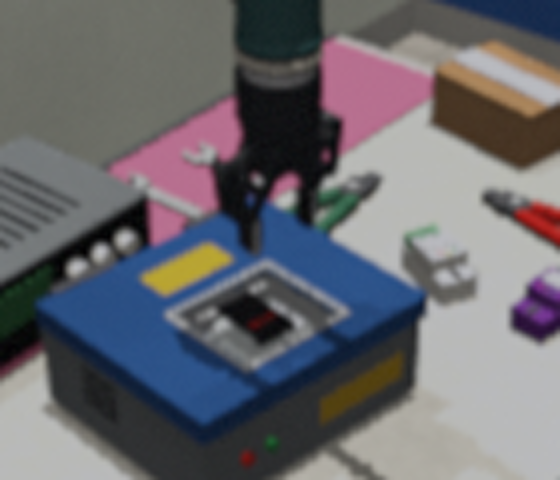

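View pics/a_top.png

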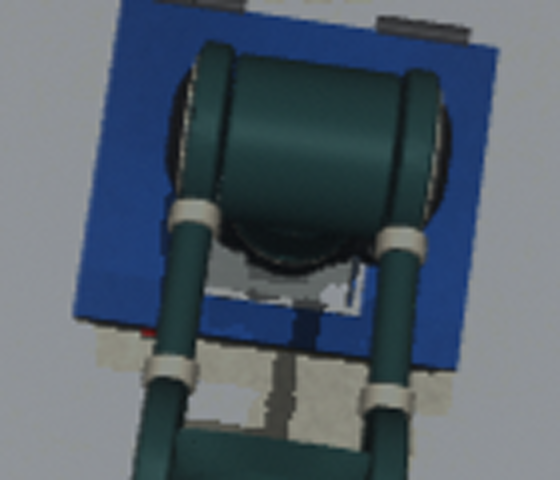

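Side view: the fingers hang over the dish, roughly above the paddle. Next I'll descend around the paddle and grip it.

>>> move_arm(steps=[[0, -2, 40, 0, 68], [0, -2, 70, 0, 68], [0, -2, 95, 0, 68], [0, -2, 110, 0, 68], [0, -2, 117, 0, 68], [0, -2, 117, 0, 68], [0, -2, 117, 0, 68], [0, -2, 117, 0, 40], [0, -2, 117, 0, 40], [0, -2, 117, 0, 40], [0, -2, 117, 0, 40], [0, -2, 117, 0, 40], [0, -2, 117, 0, 40]], newtons=50)

```text
time: 3.5
tool_pos: [0.4751, -0.0335, 0.1043]
tcp_rot: [3.134, -0.213, 0.004]
wrist_force: [-0.3, -0.5, 5.2]
width: 0.504
```

```bash
python3 - <<'E'
from h import *
s=bot.read_state();print(s["wrist_force"],s["width"])
go(b(-.062,0,.101),YAW)
c=bot.read_camera("side");i=cv2.cvtColor(c["pixels"],cv2.COLOR_RGB2BGR)
u,v=proj(c,s["tool_pos"]);u,v=int(u),int(v);w=i[max(0,v-50):v+50,max(0,u-60):u+60];cv2.imwrite("pics/b_side.png",cv2.resize(w,None,fx=5,fy=5,interpolation=cv2.INTER_CUBIC))
E
```

```text
[-0.3241 -0.4835  5.1823] 0.5039081024563732
shift [-1.   1.2  3.2] turn 0.02 now [ 0.4751 -0.0335  0.1043] yaw -0.1357 t 3.5 tilt -0.9999970392244614
```

View pics/b_side.png

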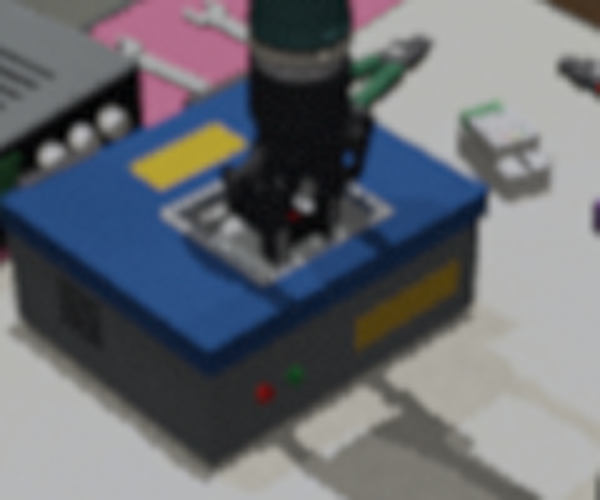

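>>> move_arm(steps=[[0, 0, -6, 0, 40], [1, 0, -12, 0, 40], [3, 0, -18, 0, 40], [5, 0, -24, 0, 40], [7, 0, -29, 0, 40], [7, 0, -29, 0, 40], [7, 0, -29, 0, 40], [9, 0, -38, 0, 40], [11, 0, -46, 0, 40], [11, 0, -46, 0, 40]])

```text
time: 4.55
tool_pos: [0.4818, -0.0344, 0.1504]
tcp_rot: [-3.134, 0.213, 0.012]
wrist_force: [-11.0, 0.0, 1.1]
width: 0.503
```

```bash
python3 - <<'E'
from h import *
s=bot.read_state();print(s["wrist_force"],s["width"])
go(b(-.062,0,.101),YAW)
c=bot.read_camera("side");i=cv2.cvtColor(c["pixels"],cv2.COLOR_RGB2BGR)
u,v=proj(c,s["tool_pos"]);u,v=int(u),int(v);w=i[max(0,v-50):v+50,max(0,u-60):u+60];cv2.imwrite("pics/c_side.png",cv2.resize(w,None,fx=5,fy=5,interpolation=cv2.INTER_CUBIC))
E
```

```text
[-10.9618   0.0498   1.1476] 0.5028058063213964
shift [-7.5  1.1 49.5] turn 0.03 now [ 0.4818 -0.0344  0.1504] yaw -0.1356 t 4.55 tilt -0.9999723004109315
```

View pics/c_side.png

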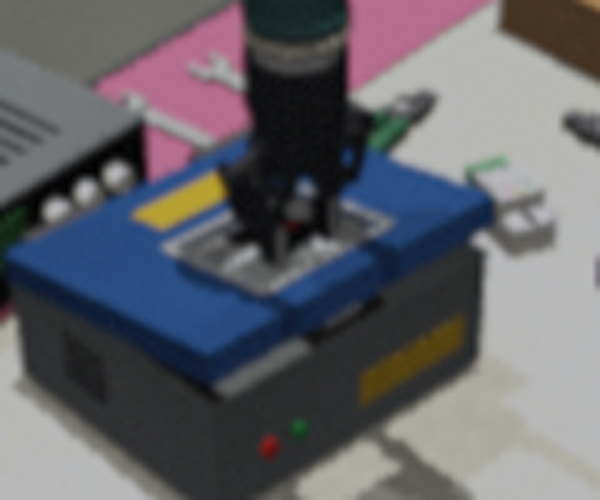

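```bash
cat >> h.py <<'E'
def lidang(c):
    # depth-plane of blue lid: returns angle
    h=cv2.cvtColor(c["pixels"],cv2.COLOR_RGB2HSV);m=cv2.inRange(h,(105,120,60),(125,255,255))>0
    v,u=np.nonzero(m&(c["depth"]>0));p=pt(c,u,v);q=p-b(.12,0,.12);x=q@X;y=q@Y;z=q[:,2]
    k=(abs(y)<.14)&(x>-.26)&(x<.06)&(z>-.02)&(z<.3);x,z=x[k],z[k]
    for _ in range(6):
        A=np.stack([x,z],1);mu=A.mean(0);d=np.linalg.svd(A-mu,full_matrices=False)[2][0]
        if d[0]>0:d=-d
        r=abs((A-mu)@np.array([-d[1],d[0]]));g=r<max(.006,2*np.median(r));x,z=x[g],z[g]
    return np.arctan2(d[1],-d[0]),len(x),np.median(r)
E
python3 - <<'E'
from h import *
for n in ["side","top"]: print(n,lidang(bot.read_camera(n)))
import pickle
for n in ["side","top"]: print(n,lidang(pickle.load(open(n+"0.pkl","rb"))))
E
```

```text
side (np.float64(0.16715420936028857), 1157, np.float64(0.0011641713390396385))
top (np.float64(0.17310661480663728), 3658, np.float64(0.0015339705493797513))
side (np.float64(-0.0013674828595544644), 1795, np.float64(0.001368386871564112))
top (np.float64(0.0008170474999225275), 5308, np.float64(0.0016894940883237439))
```

Lid angle is 0.17 and the paddle angle inferred from the lip is about 0.27. To make sure step 1 is met, I'll pull the lip up and towards the hinge while the lid is still low.

>>> move_arm(steps=[[4, 0, -4, 0, 40], [8, 0, -8, 0, 40], [12, 0, -10, 0, 40], [12, 0, -10, 0, 40]])

```text
time: 5.1
tool_pos: [0.4835, -0.0346, 0.1565]
tcp_rot: [-3.132, 0.212, 0.048]
wrist_force: [-32.1, 3.4, 5.7]
width: 0.5
```

```bash
python3 - <<'E'
from h import *
s=bot.read_state();print(s["wrist_force"],s["width"])
go(b(-.062,0,.101),YAW)
c=bot.read_camera("side");th,_,_=lidang(c);th2=lidang(bot.read_camera("top"));print(th,th2)
# lip in hinge frame: initial grip tool (0.4751,-.0335,.1043) <-> lip (-182,1)
d=s["tool_pos"]-np.array([.4751,-.0335,.1043]);x=-182+d@X*1000;z=1+d[2]*1000
lx=x*np.cos(th)-z*np.sin(th);lz=x*np.sin(th)+z*np.cos(th);print("lip lid frame",lx,lz,"p",np.arctan2(lz-2,-(lx+122))+1/60)
i=cv2.cvtColor(c["pixels"],cv2.COLOR_RGB2BGR)
u,v=proj(c,s["tool_pos"]);u,v=int(u),int(v);w=i[max(0,v-50):v+50,max(0,u-60):u+60];cv2.imwrite("pics/d_side.png",cv2.resize(w,None,fx=5,fy=5,interpolation=cv2.INTER_CUBIC))
E
```

```text
[-32.0847   3.4143   5.6846] 0.4996154805746477
shift [-7.8  1.1 55.7] turn 0.04 now [ 0.4835 -0.0346  0.1565] yaw -0.1354 t 5.1 tilt -0.9995282675134252
0.19532820835960252 (np.float64(0.2016206466996975), 3427, np.float64(0.0015310041193880698))
lip lid frame -180.54918764636622 18.46749577938045 p 0.29084261332511685
```

View pics/d_side.png

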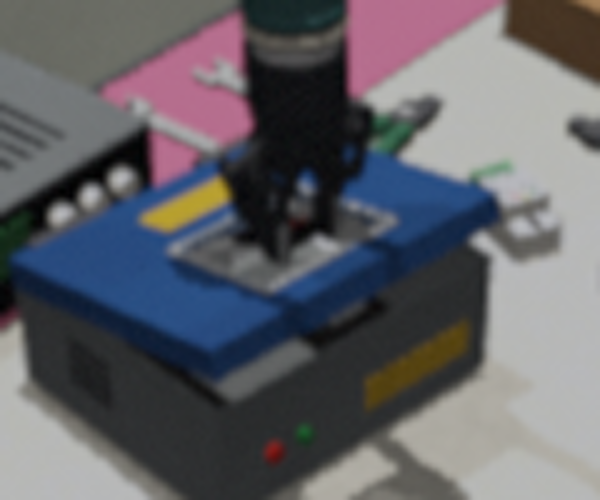

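The grip's torsional friction seems to be holding the paddle back. I'll reduce the grip to 20 N so the pads can pivot.

>>> move_arm(steps=[[-4, 0, 0, 0, 40], [-4, 0, -2, 0, 40], [-4, 0, -4, 0, 40], [-4, 0, -4, 0, 40]], newtons=20)

```text
time: 5.6
tool_pos: [0.4849, -0.0348, 0.1626]
tcp_rot: [-3.133, 0.213, 0.028]
wrist_force: [-21.3, 2.2, 5.7]
width: 0.498
```

```bash
cat > pa.py <<'E'
from h import *
s=bot.read_state();print(s["wrist_force"],s["width"])
go(b(-.062,0,.101),YAW)
c=bot.read_camera("side");th,_,_=lidang(c);print("lid",th)
d=s["tool_pos"]-np.array([.4751,-.0335,.1043]);x=-182+d@X*1000;z=1+d[2]*1000
lx=x*np.cos(th)-z*np.sin(th);lz=x*np.sin(th)+z*np.cos(th);print("lip lid frame",lx,lz,"p",np.arctan2(lz-2,-(lx+122))+1/60)
i=cv2.cvtColor(c["pixels"],cv2.COLOR_RGB2BGR)
import sys
u,v=proj(c,s["tool_pos"]);u,v=int(u),int(v);w=i[max(0,v-50):v+50,max(0,u-60):u+60];cv2.imwrite(f"pics/{sys.argv[1]}.png",cv2.resize(w,None,fx=5,fy=5,interpolation=cv2.INTER_CUBIC))
E
python3 pa.py e_side
```

```text
[-21.3341   2.2282   5.6791] 0.49826455061978203
shift [-9.8  1.1 61.8] turn 0.03 now [ 0.4849 -0.0348  0.1626] yaw -0.1354 t 5.6 tilt -0.999842755920771
lid 0.2625316138862159
lip lid frame -181.66153764299898 12.630990937939686 p 0.19300425738432697
```

Step 1 should be met: the latch released at paddle > 0.38 with the lid near 0, held for several rows. I'll go on raising the lid along its arc.

>>> move_arm(steps=[[-5, 0, -6, 0, 40], [-3, 0, -11, 0, 40], [-1, 0, -15, 0, 40], [2, 0, -21, 0, 40], [5, 0, -27, 0, 40], [8, 0, -33, 0, 40], [12, 0, -39, 0, 40], [16, 0, -45, 0, 40], [20, 0, -50, 0, 40], [24, 0, -56, 0, 40], [28, 0, -61, 0, 40], [28, 0, -61, 0, 40]])

```text
time: 6.85
tool_pos: [0.523, -0.0401, 0.2256]
tcp_rot: [3.134, -0.213, 0.008]
wrist_force: [4.3, -3.3, -7.0]
width: 0.497
```

```bash
python3 pa.py f_side
```

```text
[ 4.3099 -3.2694 -6.9736] 0.49716360879897886
shift [-50.1   1.1 124.3] turn 0.01 now [ 0.523  -0.0401  0.2256] yaw -0.1359 t 6.85 tilt -0.9999880748494021
lid -0.8577449963912872
lip lid frame 5.071837436255734 181.05149275200154 p 2.2046656620193295
```

View pics/f_side.png

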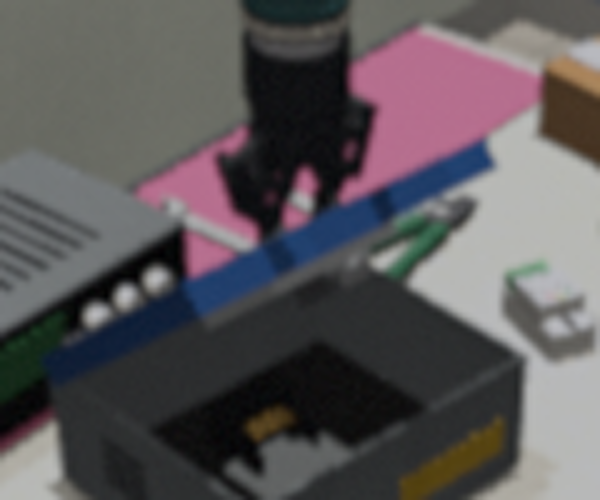

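>>> move_arm(steps=[[3, 0, -5, 0, 40], [7, 0, -9, 0, 40], [7, 0, -9, 0, 40], [7, 0, -9, 0, 68], [7, 0, -9, 0, 68], [7, 0, -9, 0, 68]])

```text
time: 7.5
tool_pos: [0.5282, -0.0403, 0.2346]
tcp_rot: [-3.134, 0.213, -0.004]
wrist_force: [-0.6, 0.3, 0.0]
width: 0.686
```

```bash
python3 pa.py g_side; python3 -c "
from h import *
c=bot.read_camera('top');print(lidang(c))"
```

```text
[-0.6429  0.2506  0.0198] 0.6858260967984016
shift [-54.9   1.7 133.5] turn 0.02 now [ 0.5282 -0.0403  0.2346] yaw -0.1356 t 7.5 tilt -0.9999973533015214
lid 0.8304958561351845
lip lid frame -183.58038858551873 -6.261038839828643 p -0.1166876553143531
(np.float64(0.7647018938744753), 1837, np.float64(0.0009749075673006494))
```

View pics/g_side.png

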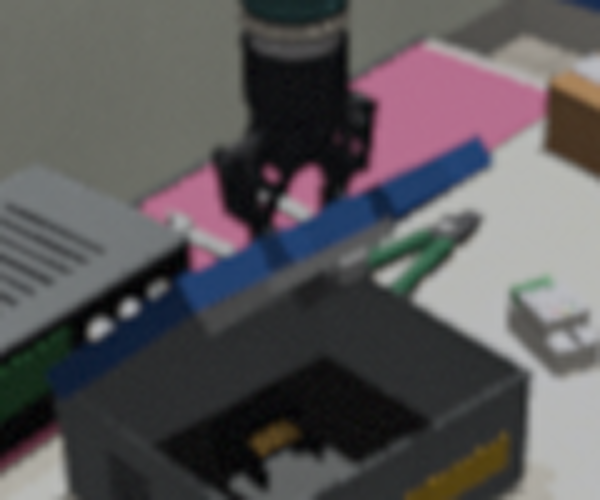

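>>> move_arm(steps=[[20, 0, -20, 0, 68], [45, 0, -45, 0, 68], [55, 0, -85, 0, 40], [30, 0, -120, 0, 10], [-15, 0, -130, 0, 0], [-60, 0, -130, 0, 0], [-110, 0, -120, 0, 0], [-125, 0, -80, 0, 0], [-125, 0, -40, 0, 0], [-125, 0, -25, 0, 0], [-125, 0, -25, 0, 0], [-125, 0, -25, 0, 0]])

```text
time: 8.8
tool_pos: [0.4046, -0.0238, 0.2597]
tcp_rot: [3.134, -0.213, 0.002]
wrist_force: [0.7, -0.1, 0.8]
width: -0.001
```

```bash
python3 pa.py h_side; python3 -c "
from h import *
c=bot.read_camera('top');print(lidang(c));save(c,'h_top.png')
s=bot.read_state();print((s['tool_pos']-BOX)@X)"
```

```text
[ 0.7311 -0.0643  0.8094] -0.0008463566308272229
shift [ 69.8   1.3 158.8] turn 0.02 now [ 0.4046 -0.0238  0.2597] yaw -0.1357 t 8.8 tilt -0.9999990377668231
lid 0.7052844542825175
lip lid frame -294.1125401516207 -45.01672202856129 p -0.25000141097464773
(np.float64(0.7698268308812652), 3078, np.float64(0.0009024673985555822))
-0.13127454236746539
```

View pics/h_side.png

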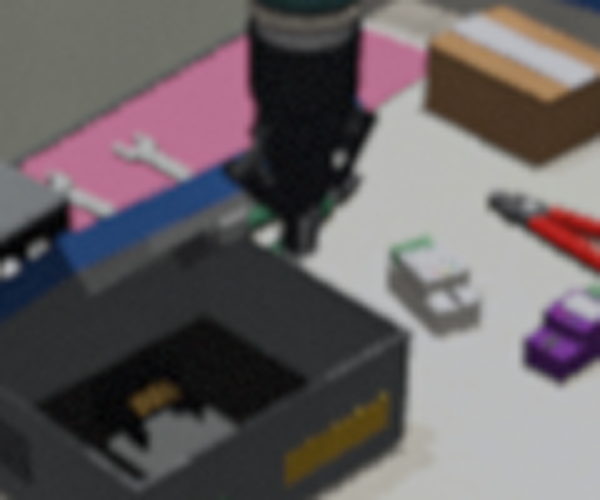

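>>> move_arm(steps=[[30, 0, -10, 0, 0], [55, 0, -16, 0, 0], [63, 0, -18, 0, 0], [71, 0, -26, 0, 0], [79, 0, -33, 0, 0], [88, 0, -40, 0, 0], [97, 0, -46, 0, 0], [106, 0, -52, 0, 0], [115, 0, -57, 0, 0], [124, 0, -60, 0, 0], [132, 0, -62, 0, 0], [100, 0, -62, 0, 0], [60, 0, -62, 0, 50], [10, 0, -62, 0, 100], [-20, 0, -62, 0, 100]])

```text
time: 10.4
tool_pos: [0.3815, -0.0206, 0.3197]
tcp_rot: [-3.134, 0.213, 0.002]
wrist_force: [0.4, -0.9, 0.4]
width: 0.504
```

```bash
python3 - <<'E'
from h import *
c=bot.read_camera('top');save(c,'i_top.png');print(lidang(c))
c=bot.read_camera('side');save(c,'i_side.png')
go(np.array([.4965,-.345,.12]),np.radians(-24.6))
import cv2
a=cv2.imread('pics/i_side.png')[60:260,150:400];b_=cv2.imread('pics/i_top.png')[90:290,150:400]
cv2.imwrite('pics/i.png',cv2.resize(np.hstack([a,b_]),(800,320)))
E
```

```text
(np.float64(-0.17016190197116846), 1215, np.float64(0.0012286669712065))
shift [157.9 305.9 200.3] turn 16.84 now [ 0.3813 -0.0206  0.3203] yaw -0.1355 t 10.5 tilt -0.9999999755131221
```

View pics/i.png

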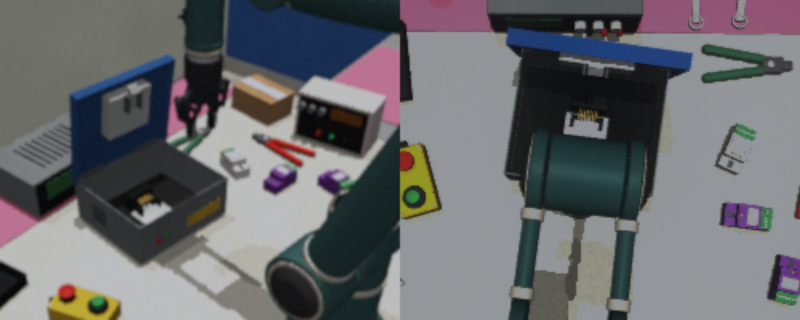

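The lid stands open in both views (the side view shows it upright behind the box). Next is the module.

>>> move_arm(steps=[[30, 60, 0, 4, 100], [60, 110, 0, 8, 100], [90, 160, 30, 12, 100], [120, 210, 70, 16.8, 100], [150, 260, 120, 16.8, 100], [158, 306, 170, 16.8, 100], [158, 306, 200, 16.8, 100], [158, 306, 200, 16.8, 100], [158, 306, 200, 16.8, 100], [158, 306, 200, 16.8, 100], [158, 306, 200, 16.8, 100]])

```text
time: 11.6
tool_pos: [0.4991, -0.3457, 0.1194]
tcp_rot: [-3.068, 0.669, 0.002]
wrist_force: [0.1, 0.6, -0.6]
width: 1.001
```

```bash
python3 - <<'E'
from h import *
go(np.array([.4965,-.345,.016]),np.radians(-24.6))
c=bot.read_camera('side');s=bot.read_state()
i=cv2.cvtColor(c["pixels"],cv2.COLOR_RGB2BGR);print(proj(c,s["tool_pos"]))
cv2.imwrite('pics/j.png',cv2.resize(i[90:190,240:360],(720,600),interpolation=cv2.INTER_CUBIC))
# nest/ lid in top view
c=bot.read_camera('top');save(c,'j_top.png')
i=cv2.cvtColor(c["pixels"],cv2.COLOR_RGB2BGR)
cv2.imwrite('pics/j2.png',cv2.resize(i[105:225,200:330],(650,600),interpolation=cv2.INTER_CUBIC))
E
```

```text
shift [ -2.5   0.5 103.4] turn -0.01 now [ 0.4991 -0.3457  0.1194] yaw -0.4295 t 11.6 tilt -0.99999849938636
[298.3993 142.5907]
```

View pics/j.png

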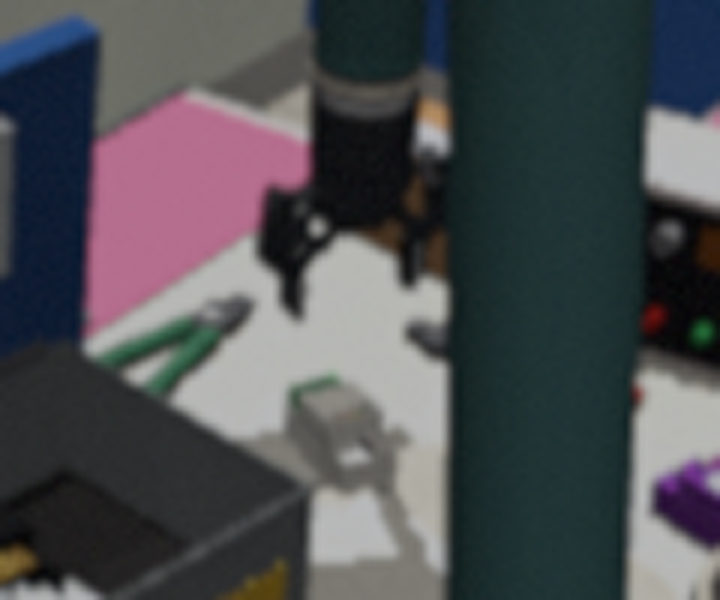

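View pics/j2.png

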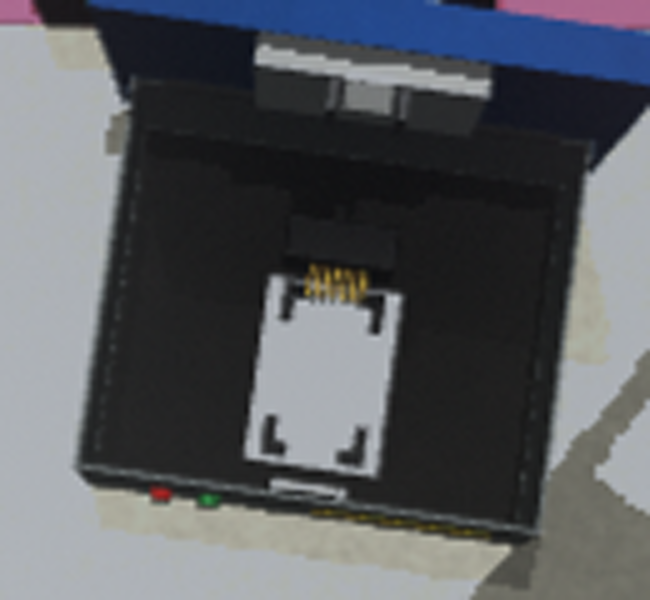

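The top view shows the pad inside the box, at about (265,180) in full-image pixels, with the corner guides clear and the pins at its rear. I'll measure the pad next and grasp the module.

>>> move_arm(steps=[[-2, 0, 40, 0, 100], [-2, 0, 75, 0, 100], [-2, 0, 95, 0, 100], [-2, 0, 102, 0, 100], [-2, 0, 102, 0, 100], [-2, 0, 102, 0, 100], [-2, 0, 102, 0, 40], [-2, 0, 102, 0, 40], [-2, 0, 102, 0, 40], [-2, 0, 102, 0, 40], [-2, 0, 102, 0, 40], [-2, 0, 102, 0, 40], [-2, 0, 102, 0, 40], [-2, 0, 102, 0, 40]], newtons=40)

```text
time: 13.1
tool_pos: [0.4979, -0.3453, 0.0196]
tcp_rot: [3.069, -0.669, 0.003]
wrist_force: [0.2, 0.7, 7.1]
width: 0.518
```

```bash
python3 - <<'E'
from h import *
s=bot.read_state();print(s["width"],s["wrist_force"])
go(np.array([.4965,-.345,.016]),np.radians(-24.6))
c=bot.read_camera('top');i=cv2.imread('pics/j_top.png')
h=cv2.cvtColor(i,cv2.COLOR_BGR2HSV);m=((h[...,2]>110)&(h[...,1]<60)).astype(np.uint8);mm=np.zeros_like(m);mm[155:202,245:285]=m[155:202,245:285]
n,l,st,ce=cv2.connectedComponentsWithStats(mm);k=1+np.argmax(st[1:,4]);cn,_=cv2.findContours((l==k).astype(np.uint8),0,1)
hu=cv2.convexHull(max(cn,key=cv2.contourArea));r=cv2.minAreaRect(hu);bp=cv2.boxPoints(r);q=plane(c,bp[:,0],bp[:,1],.02)
print(st[k],r,q,q.mean(0),np.linalg.norm(q-np.roll(q,-1,0),axis=1));e=q-np.roll(q,-1,0);print(np.degrees(np.arctan2(e[:,1],e[:,0])),"expected",b(-.03,0,.02),np.degrees(YAW))
save(c,'k_top.png')
cv2.imwrite('pics/k.png',cv2.resize(cv2.cvtColor(c["pixels"],cv2.COLOR_RGB2BGR)[140:225,310:420],(770,595),interpolation=cv2.INTER_CUBIC))
E
```

```text
0.5178064421279898 [0.2179 0.657  7.0634]
shift [-1.4  0.3  3.6] turn 0.02 now [ 0.4979 -0.3453  0.0196] yaw -0.429 t 13.1 tilt -0.9999982233777545
[249 160  31  40 843] ((264.0899658203125, 179.8699951171875), (26.7286376953125, 36.769554138183594), 8.130102157592773) [[ 0.4524  0.0121  0.02  ]
 [ 0.5707 -0.0041  0.02  ]
 [ 0.5587 -0.0897  0.02  ]
 [ 0.4406 -0.0726  0.02  ]] [ 0.5056 -0.0386  0.02  ] [0.1194 0.0864 0.1194 0.0855]
[172.1944  82.0474  -8.1993 -97.9388] expected [ 0.5056 -0.0388  0.02  ] -7.792226013779197
```

View pics/k.png

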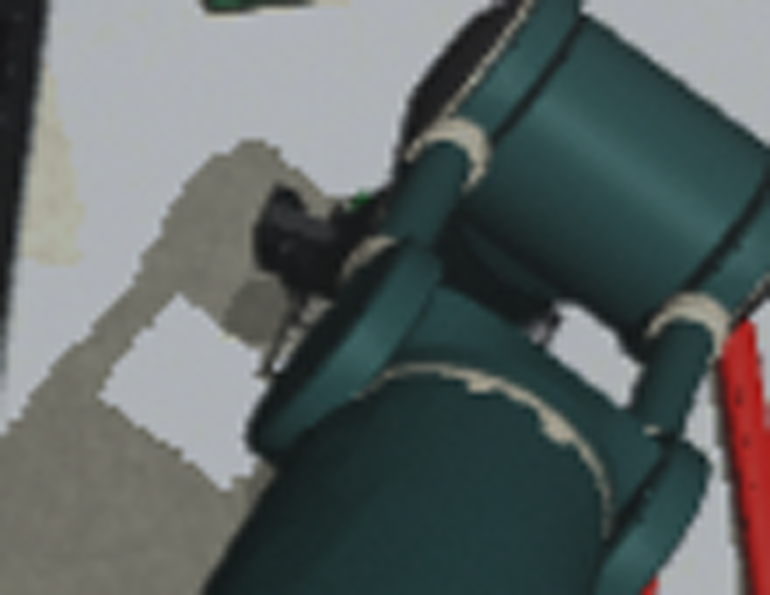

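The pad measures 119 x 86 mm centred at (0.5056, -0.0386), within 1 mm of the box-derived nest. The module is gripped at 44 mm. I'll lift it, then check the module in hand and the wrist's extent.

>>> move_arm(steps=[[0, 0, -20, 0, 40], [0, 0, -60, 0, 40], [0, 0, -100, 0, 40], [0, 0, -140, 0, 40], [0, 0, -170, 0, 40], [0, 0, -180, 0, 40], [0, 0, -180, 0, 40], [0, 0, -180, 0, 40]])

```text
time: 13.95
tool_pos: [0.4959, -0.3438, 0.1959]
tcp_rot: [-3.068, 0.668, 0.005]
wrist_force: [0.7, -0.2, -2.6]
width: 0.515
```

```bash
python3 - <<'E'
from h import *
s=bot.read_state();print(s["width"],s["wrist_force"])
go(np.array([.5056,-.0387,.2]),YAW)
c=bot.read_camera('top');T=s["tool_pos"]
vv,uu=np.mgrid[60:300,250:512];p=pt(c,uu,vv)-T
rx=R.from_rotvec(s["tcp_rot"]).as_matrix()
a=p@rx[:,0];bb=p@rx[:,1];z=p[...,2]
for z0 in np.arange(.0,.5,.05):
    k=(abs(a)<.2)&(abs(bb)<.12)&(z>z0)&(z<z0+.05)&(c["depth"][vv,uu]>0)
    if k.sum()>20: print(round(z0,2),k.sum(),"tool x range",np.percentile(a[k],[1,99]),"y",np.percentile(bb[k],[1,99]))
c=bot.read_camera('side');save(c,'l_side.png');u,v=proj(c,T).astype(int);print(u,v)
cv2.imwrite('pics/l.png',cv2.resize(cv2.cvtColor(c["pixels"],cv2.COLOR_RGB2BGR)[v-40:v+40,u-50:u+50],(700,560),interpolation=cv2.INTER_CUBIC))
E
```

```text
0.514771947654587 [ 0.737  -0.1781 -2.5552]
shift [-118.1 -281.5   -3.5] turn -16.79 now [ 0.4959 -0.3438  0.1959] yaw -0.429 t 13.95 tilt -0.9999933578190278
0.0 92 tool x range [-0.0448  0.0415] y [-0.0469  0.0359]
0.05 151 tool x range [-0.0186  0.0063] y [-0.0629  0.0615]
0.1 183 tool x range [-0.0394  0.01  ] y [-0.0659  0.0665]
0.15 123 tool x range [-0.0402  0.0119] y [-0.0368  0.0262]
0.2 140 tool x range [-0.0399 -0.0004] y [-0.0368  0.0287]
0.25 151 tool x range [-0.0395 -0.0219] y [-0.0283  0.0225]
0.3 222 tool x range [-0.0499  0.0224] y [-0.0675  0.0335]
0.35 3329 tool x range [-0.1344  0.0358] y [-0.0869  0.0583]
0.4 1052 tool x range [-0.1985 -0.0983] y [-0.0966  0.0269]
0.45 1555 tool x range [-0.1994 -0.1362] y [-0.0883  0.0198]
300 127
```

View pics/l.png

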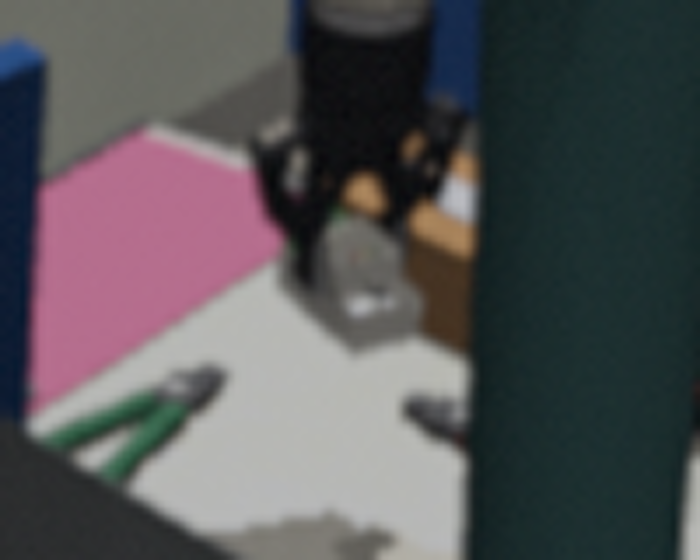

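The side view shows the module level in the jaws, with its green end away from the robot. I'll carry it over the nest.

>>> move_arm(steps=[[-20, -45, -4, -4, 40], [-40, -92, -4, -8, 40], [-58, -137, -4, -12, 40], [-76, -181, -4, -16.8, 40], [-93, -222, -4, -16.8, 40], [-108, -258, -4, -16.8, 40], [-117, -282, -4, -16.8, 40], [-117, -282, -4, -16.8, 40], [-117, -282, -4, -16.8, 40], [-117, -282, -4, -16.8, 40]])

```text
time: 15.05
tool_pos: [0.5074, -0.0402, 0.2012]
tcp_rot: [3.134, -0.214, -0.003]
wrist_force: [-0.3, -0.3, -3.1]
width: 0.52
```

```bash
python3 - <<'E'
from h import *
s=bot.read_state();print(s["width"],s["wrist_force"])
n=np.array([.5056,-.0387,0])
go(n+.0015*X+[0,0,.042],YAW)
c=bot.read_camera('side');save(c,'m_side.png');u,v=proj(c,s["tool_pos"]).astype(int)
cv2.imwrite('pics/m.png',cv2.resize(cv2.cvtColor(c["pixels"],cv2.COLOR_RGB2BGR)[v-45:v+55,u-60:u+60],(720,600),interpolation=cv2.INTER_CUBIC))
E
```

```text
0.5197380953596711 [-0.2537 -0.3141 -3.1271]
shift [ -0.2  -1.3 159.2] turn -0.0 now [ 0.5074 -0.0402  0.2012] yaw -0.1361 t 15.05 tilt -0.9999980642655367
```

View pics/m.png

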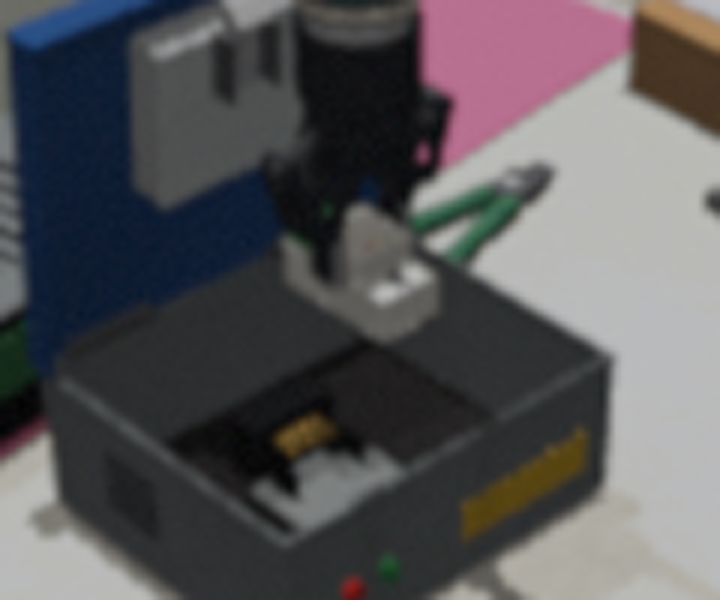

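The module hangs level over the nest, terminals towards the lid. Going down in stages.

>>> move_arm(steps=[[0, -1, 35, 0, 40], [0, -1, 75, 0, 40], [0, -1, 105, 0, 40], [0, -1, 125, 0, 40], [0, -1, 135, 0, 40], [0, -1, 135, 0, 40], [0, -1, 135, 0, 40]])

```text
time: 15.8
tool_pos: [0.509, -0.0392, 0.0682]
tcp_rot: [3.134, -0.214, 0.002]
wrist_force: [-0.8, 0.4, -1.9]
width: 0.518
```

```bash
python3 - <<'E'
from h import *
s=bot.read_state();print(s["width"],s["wrist_force"])
n=np.array([.5056,-.0387,0])
go(n+.0015*X+[0,0,.0396],YAW)
E
```

```text
0.5178357277765636 [-0.8291  0.3586 -1.9441]
shift [-2.  -0.1 28.6] turn -0.03 now [ 0.509  -0.0392  0.0682] yaw -0.1366 t 15.8 tilt -0.9999990967517288
```

>>> move_arm(steps=[[-2, 0, 6, 0, 40], [-2, 0, 12, 0, 40], [-2, 0, 18, 0, 40], [-2, 0, 23, 0, 40], [-2, 0, 26, 0, 40], [-2, 0, 26, 0, 40], [-2, 0, 26, 0, 40]])

```text
time: 16.5
tool_pos: [0.5061, -0.0383, 0.0412]
tcp_rot: [-3.134, 0.213, 0.0]
wrist_force: [0.5, -0.9, -2.7]
width: 0.518
```

```bash
python3 - <<'E'
from h import *
s=bot.read_state();print(s["width"],s["wrist_force"])
n=np.array([.5056,-.0387,0])
go(n+.0015*X+[0,0,.0396],YAW)
E
```

```text
0.5176304939459102 [ 0.5463 -0.8563 -2.6885]
shift [1.  0.5 1.6] turn 0.02 now [ 0.5061 -0.0383  0.0412] yaw -0.1356 t 16.5 tilt -0.9999999894415944
```

>>> move_arm(steps=[[0, 0, 1, 0, 40], [0, 0, 2, 0, 40], [0, 0, 3, 0, 40], [0, 0, 3, 0, 40]])

```text
time: 16.9
tool_pos: [0.5064, -0.0383, 0.0395]
tcp_rot: [3.134, -0.213, 0.0]
wrist_force: [-4.0, 0.7, 6.6]
width: 0.52
```

```bash
python3 - <<'E'
from h import *
s=bot.read_state();print(s["width"],s["wrist_force"])
n=np.array([.5056,-.0387,0])
go(n+.0015*X+[0,0,.0396],YAW)
c=bot.read_camera('side');u,v=proj(c,s["tool_pos"]).astype(int)
cv2.imwrite('pics/n.png',cv2.resize(cv2.cvtColor(c["pixels"],cv2.COLOR_RGB2BGR)[v-45:v+35,u-50:u+50],(700,560),interpolation=cv2.INTER_CUBIC))
E
```

```text
0.5197088947741983 [-3.9534  0.6504  6.6341]
shift [ 0.7  0.5 -0.1] turn 0.02 now [ 0.5064 -0.0383  0.0395] yaw -0.1356 t 16.9 tilt -0.9999999802267917
```

View pics/n.png

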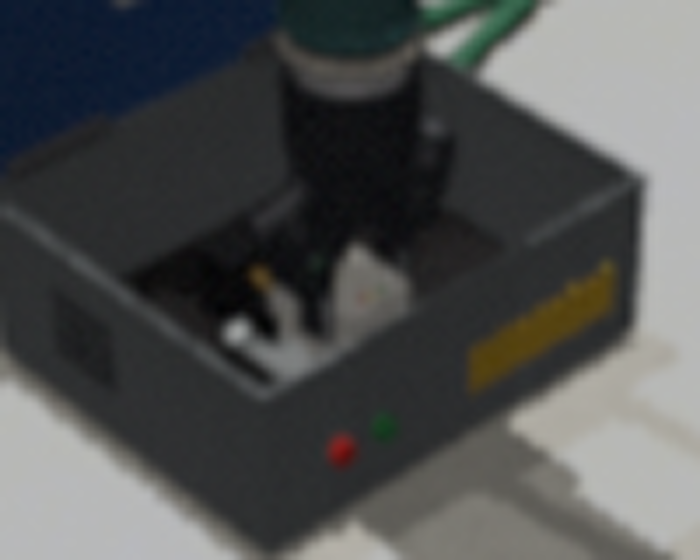

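Contact came at exactly the expected height (6.6 N up). I'll release and retract.

>>> move_arm(steps=[[0, 0, -1, 0, 75], [0, 0, -1, 0, 75], [0, 0, -1, 0, 75], [0, 0, -1, 0, 75], [0, 0, -10, 0, 75], [0, 0, -40, 0, 75], [0, 0, -90, 0, 75], [-30, 0, -140, 0, 40], [-60, 0, -190, 0, 0], [-100, 0, -240, 0, 0], [-140, 0, -290, 0, 0], [-140, 0, -340, 0, 0], [-140, 0, -390, 0, 0], [-140, 0, -390, 0, 0], [-140, 0, -390, 0, 0]])

```text
time: 18.45
tool_pos: [0.3686, -0.0195, 0.436]
tcp_rot: [3.134, -0.213, 0.02]
wrist_force: [0.9, 0.2, -0.1]
width: -0.001
```

```bash
python3 - <<'E'
from h import *
s=bot.read_state();print(s["width"],s["wrist_force"],s["q"])
go(b(.15,0,.43),YAW)
for n in ['top','side']:
    c=bot.read_camera(n);save(c,f'o_{n}.png')
    u,v=proj(c,b(-.03,0,.05)).astype(int)
    cv2.imwrite(f'pics/o_{n}z.png',cv2.resize(cv2.cvtColor(c["pixels"],cv2.COLOR_RGB2BGR)[v-40:v+40,u-50:u+50],(700,560),interpolation=cv2.INTER_CUBIC))
E
```

```text
-0.0009382788908371212 [ 0.9267  0.2451 -0.0852] [-0.1204 -0.3996  1.8615  0.      1.6668  1.5861]
shift [318.2   0.7  10.1] turn 0.02 now [ 0.3686 -0.0195  0.436 ] yaw -0.1356 t 18.45 tilt -0.9999160889638345
```

View pics/o_topz.png

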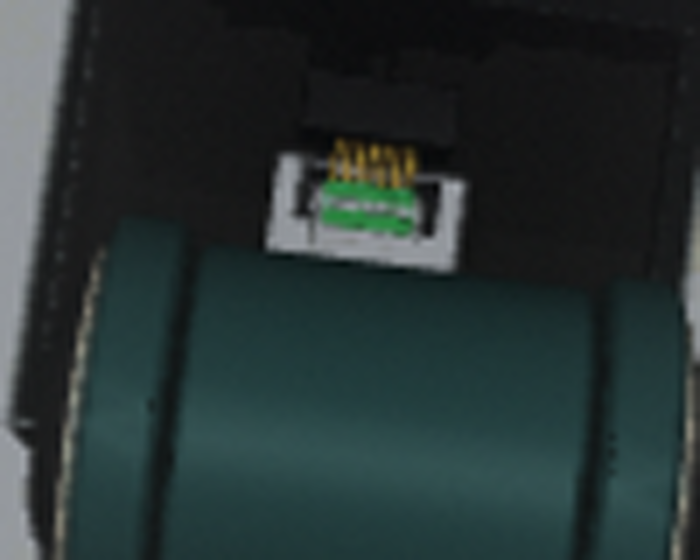

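View pics/o_sidez.png

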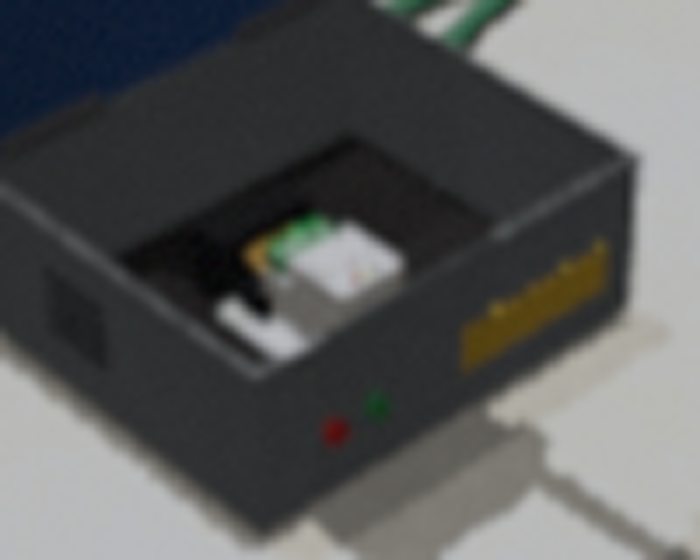

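Both views show the module in the guides with its green terminals at the pins. I'll step aside to check the fit from above before closing.

>>> move_arm(steps=[[20, 50, 0, 0, 0], [40, 100, 0, 0, 0], [60, 150, 0, 0, 0], [80, 200, 0, 0, 0], [110, 240, 0, 0, 0], [130, 260, -5, 0, 0], [130, 260, -5, 0, 0]])

```text
time: 19.25
tool_pos: [0.462, -0.2984, 0.4282]
tcp_rot: [-3.131, 0.218, 0.01]
wrist_force: [-0.1, 0.7, -1.8]
width: 0.001
```

```bash
python3 - <<'E'
from h import *
s=bot.read_state();print(s["width"],s["wrist_force"])
go(b(.16,0,.44),YAW)
c=bot.read_camera('top');save(c,'p_top.png');u,v=proj(c,b(-.03,0,.05)).astype(int)
i=cv2.cvtColor(c["pixels"],cv2.COLOR_RGB2BGR);cv2.imwrite('pics/p.png',cv2.resize(i[v-40:v+40,u-50:u+50],(700,560),interpolation=cv2.INTER_CUBIC))
vv,uu=np.mgrid[v-30:v+30,u-25:u+25];p=pt(c,uu,vv);q=p-b(-.03,0,.02);a=q@X;bb=q@Y;z=q[...,2]
k=(z>.043)&(z<.055)&(abs(bb)<.05)&(abs(a)<.08);pp=plane(c,uu[k],vv[k],.068)-b(-.03,0,.02)
print("raised top",k.sum(),"x",np.percentile(pp@X,[2,50,98]),"y",np.percentile(pp@Y,[2,50,98]))
k2=(z>.024)&(z<.058)&(abs(bb)<.05)&(abs(a)<.08)
print("all",k2.sum(),"x",np.percentile(a[k2],[1,99]),"y",np.percentile(bb[k2],[1,99]))
r=cv2.minAreaRect(np.stack([a[k],bb[k]],1).astype(np.float32)*1000);print(r)
E
```

```text
0.001452991127621105 [-0.1159  0.65   -1.7567]
shift [ 197.1 -263.7  -12.5] turn -0.19 now [ 0.462  -0.2984  0.4282] yaw -0.1393 t 19.25 tilt -0.9999773578164212
raised top 268 x [-0.0226  0.0056  0.0714] y [-0.0219  0.0001  0.0222]
all 568 x [-0.0444  0.0793] y [-0.0302  0.0309]
((27.892581939697266, -0.8260326385498047), (63.33342361450195, 103.02377319335938), 89.88312530517578)
```

View pics/p.png

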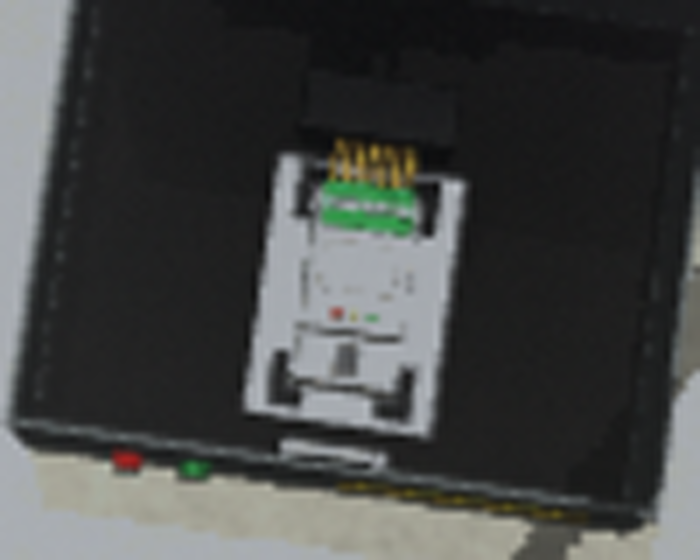

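The module sits between all four guides: front end at -44 mm, lateral centre at 0. Next I'll go over and behind the lid.

>>> move_arm(steps=[[35, -45, -14, 0, 0], [70, -90, -14, 0, 0], [105, -135, -14, 0, 0], [140, -180, -14, 0, 0], [170, -225, -14, 0, 0], [195, -264, -14, 0, 0], [195, -264, -14, 0, 0], [195, -264, -14, 0, 0], [195, -264, 30, 0, 0], [195, -264, 70, 0, 0], [195, -264, 86, 0, 0], [195, -264, 86, 0, 0], [195, -264, 86, 0, 0]])

```text
time: 20.6
tool_pos: [0.6898, -0.0597, 0.3487]
tcp_rot: [3.134, -0.213, 0.002]
wrist_force: [0.9, 0.2, 0.6]
width: -0.001
```

```bash
python3 - <<'E'
from h import *
s=bot.read_state();print(s["width"],s["wrist_force"]);go(b(.153,0,.34),YAW);print((s["tool_pos"]-BOX)@np.stack([X,Y],1))
c=bot.read_camera('side');save(c,'q_side.png');u,v=proj(c,s["tool_pos"]).astype(int);print(u,v)
cv2.imwrite('pics/q.png',cv2.resize(cv2.cvtColor(c["pixels"],cv2.COLOR_RGB2BGR)[max(0,v-60):v+60,u-75:u+75],(750,600),interpolation=cv2.INTER_CUBIC))
E
```

```text
-0.001170073251566545 [0.9289 0.2048 0.5735]
shift [-2.3  4.3  8.7] turn -0.0 now [ 0.6898 -0.0597  0.3487] yaw -0.136 t 20.6 tilt -0.9999994959629738
[0.1553 0.0043]
215 104
```

View pics/q.png

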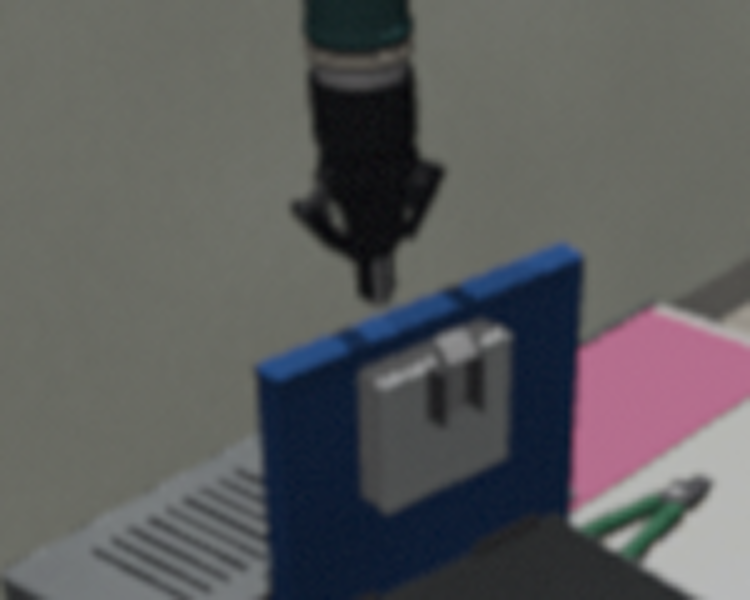

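>>> move_arm(steps=[[-18, 4, 1, 0, 0], [-32, 4, 1, 0, 0], [-44, 4, 2, 0, 0], [-55, 4, 3, 0, 0], [-66, 4, 5, 0, 0], [-78, 4, 7, 0, 0], [-89, 4, 10, 0, 0], [-99, 4, 13, 0, 0], [-110, 4, 18, 0, 0], [-121, 4, 22, 0, 0], [-131, 4, 27, 0, 0], [-141, 4, 32, 0, 0], [-151, 4, 39, 0, 0], [-160, 4, 45, 0, 0], [-169, 4, 52, 0, 0], [-177, 4, 60, 0, 0], [-186, 4, 68, 0, 0], [-194, 4, 76, 0, 0], [-208, 4, 93, 0, 0], [-208, 4, 93, 0, 0]])

```text
time: 22.65
tool_pos: [0.4799, -0.0348, 0.2513]
tcp_rot: [-3.134, 0.213, 0.01]
wrist_force: [-0.8, 0.3, -0.5]
width: -0.002
```

```bash
python3 - <<'E'
from h import *
s=bot.read_state();print(s["width"],s["wrist_force"]);go(b(-.0874,0,.22),YAW);print((s["tool_pos"]-BOX)@np.stack([X,Y],1))
print(lidang(bot.read_camera('top')))
c=bot.read_camera('side');u,v=proj(c,s["tool_pos"]).astype(int)
cv2.imwrite('pics/r.png',cv2.resize(cv2.cvtColor(c["pixels"],cv2.COLOR_RGB2BGR)[max(0,v-60):v+60,u-75:u+75],(750,600),interpolation=cv2.INTER_CUBIC))
E
```

```text
-0.0023859757169064234 [-0.8251  0.3205 -0.539 ]
shift [-31.2   0.5  31.5] turn 0.02 now [ 0.4799 -0.0348  0.2513] yaw -0.1356 t 22.65 tilt -0.9999796983651739
[-0.056   0.0005]
(np.float64(0.5455550620855526), 2126, np.float64(0.0012112592714203546))
```

View pics/r.png

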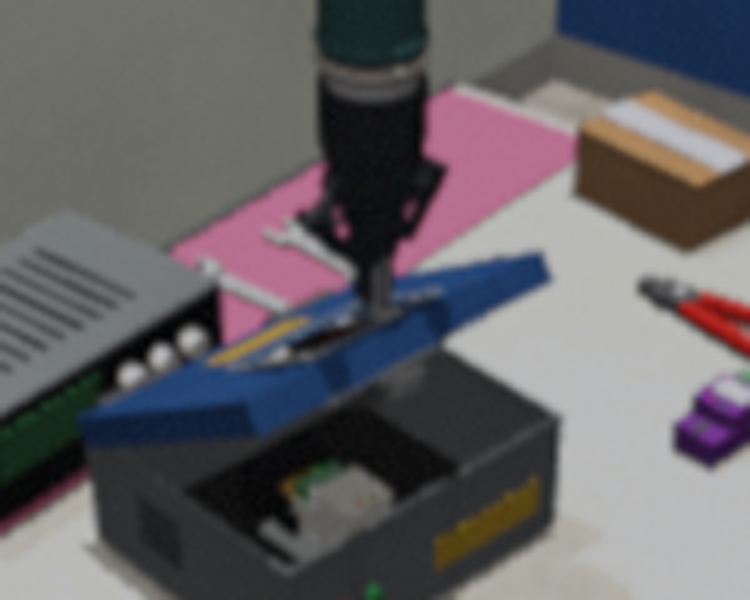

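>>> move_arm(steps=[[-8, 0, 14, 0, 0], [-15, 0, 28, 0, 0], [-22, 0, 42, 0, 0], [-28, 0, 56, 0, 0], [-32, 0, 67, 0, 0], [-35, 0, 78, 0, 0], [-37, 0, 88, 0, 0], [-38, 0, 96, 0, 0], [-39, 0, 100, 0, 0], [-40, 0, 104, 0, 0], [-40, 0, 106, 0, 0], [-40, 0, 107, 0, 0]])

```text
time: 23.95
tool_pos: [0.4439, -0.0298, 0.1473]
tcp_rot: [3.134, -0.213, 0.001]
wrist_force: [-0.0, -0.8, -0.5]
width: -0.002
```

```bash
python3 - <<'E'
from h import *
s=bot.read_state();print(s["width"],s["wrist_force"]);print((s["tool_pos"]-BOX)@np.stack([X,Y],1),s["tool_pos"][2])
print(lidang(bot.read_camera('top')))
E
```

```text
-0.002468918423567761 [-0.018  -0.8188 -0.483 ]
[-0.0923  0.0006] 0.14734337508968337
(np.float64(0.08528130920146317), 4104, np.float64(0.0016051163168458319))
```

The lid rests on the latch at 0.085. Now pressing down.

>>> move_arm(steps=[[-4, 0, 2, 0, 0], [-4, 0, 4, 0, 0], [-4, 0, 6, 0, 0], [-4, 0, 8, 0, 0], [-4, 0, 10, 0, 0], [-4, 0, 12, 0, 0]])

```text
time: 24.6
tool_pos: [0.4423, -0.0296, 0.1438]
tcp_rot: [3.134, -0.213, 0.007]
wrist_force: [-19.9, 2.3, 53.9]
width: 0.001
```

```bash
python3 - <<'E'
from h import *
s=bot.read_state();print(s["width"],s["wrist_force"]);print((s["tool_pos"]-BOX)@np.stack([X,Y],1),s["tool_pos"][2])
print(lidang(bot.read_camera('top')))
E
```

```text
0.0007998176569106357 [-19.8876   2.3064  53.8963]
[-0.0939  0.0006] 0.14376673246729943
(np.float64(0.07295878860081173), 4123, np.float64(0.0016053090432283463))
```

```bash
python3 - <<'E'
from h import *
s=bot.read_state();c=bot.read_camera('side');u,v=proj(c,s["tool_pos"]).astype(int);print(u,v)
a=cv2.resize(cv2.cvtColor(c["pixels"],cv2.COLOR_RGB2BGR)[v-45:v+45,u-60:u+60],(780,585),interpolation=cv2.INTER_CUBIC)
cv2.imwrite('pics/s.png',a)
E
```

```text
262 177
```

View pics/s.png

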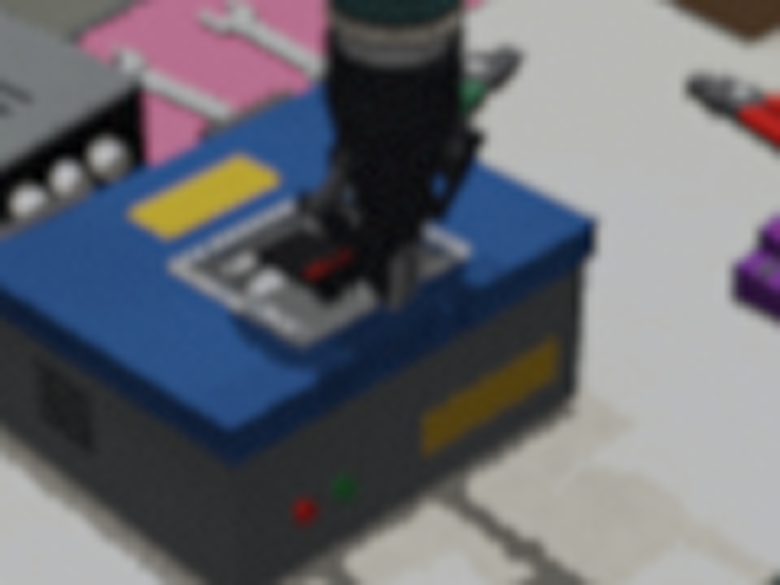

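The picture shows the fingertip at the front dish edge with the kicked-up paddle lip close behind it. The finger may be blocking the paddle, so I'll lift off and shift to the front half of the strip.

>>> move_arm(steps=[[0, 0, -6, 0, 0], [0, 0, -22, 0, 0], [-10, 0, -24, 0, 0], [-15, 0, -20, 0, 0], [-15, 0, -15, 0, 0], [-15, 0, -10, 0, 0], [-15, 0, -10, 0, 0]])

```text
time: 25.4
tool_pos: [0.4235, -0.027, 0.1461]
tcp_rot: [-3.134, 0.213, 0.006]
wrist_force: [-8.2, 0.7, 17.5]
width: -0.0
```

```bash
python3 - <<'E'
from h import *
s=bot.read_state();print(s["width"],s["wrist_force"]);print((s["tool_pos"]-BOX)@np.stack([X,Y],1),s["tool_pos"][2])
print(lidang(bot.read_camera('top')))
c=bot.read_camera('side');u,v=proj(c,s["tool_pos"]).astype(int);print(u,v)
a=cv2.resize(cv2.cvtColor(c["pixels"],cv2.COLOR_RGB2BGR)[v-45:v+45,u-60:u+60],(780,585),interpolation=cv2.INTER_CUBIC)
cv2.imwrite('pics/t.png',a)
E
```

```text
-7.680374797508842e-05 [-8.2397  0.6711 17.4977]
[-0.1129  0.0006] 0.14607436292970954
(np.float64(0.07693061181168023), 4197, np.float64(0.0016277132507392558))
266 179
```

View pics/t.png

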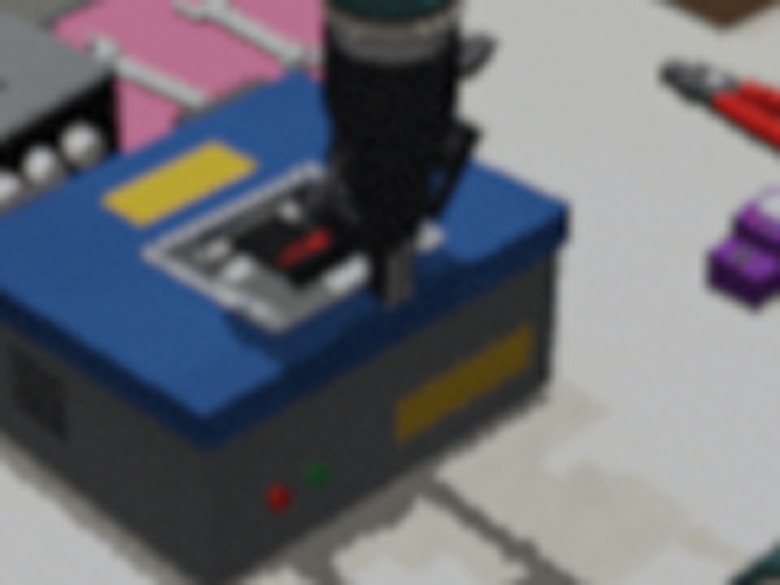

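Now the finger stands on the plain strip, clear of the paddle. Pressing on gradually.

>>> move_arm(steps=[[0, 0, 1, 0, 0], [0, 0, 2, 0, 0], [0, 0, 3, 0, 0]])

```text
time: 25.8
tool_pos: [0.4235, -0.027, 0.1453]
tcp_rot: [-3.134, 0.213, 0.007]
wrist_force: [-17.1, 1.9, 38.3]
width: 0.0
```

```bash
python3 - <<'E'
from h import *
s=bot.read_state();print(s["width"],s["wrist_force"]);print((s["tool_pos"]-BOX)@np.stack([X,Y],1),s["tool_pos"][2])
c=bot.read_camera('top');print(lidang(c))
E
```

```text
0.0004968705641142626 [-17.1331   1.8556  38.3134]
[-0.1129  0.0006] 0.14526166937446586
(np.float64(0.07481717603387739), 4184, np.float64(0.001667972884932503))
```

38 N without a snap, so something is off. I'll lift off and look at the lid and paddle unobstructed.

>>> move_arm(steps=[[0, 0, -10, 0, 0], [0, 0, -40, 0, 0], [0, 40, -80, 0, 0], [0, 90, -120, 0, 0], [0, 140, -160, 0, 0], [0, 190, -200, 0, 0], [0, 190, -200, 0, 0]])

```text
time: 26.55
tool_pos: [0.3986, -0.2168, 0.3422]
tcp_rot: [-3.134, 0.213, 0.002]
wrist_force: [0.5, 0.2, -0.7]
width: 0.002
```

```bash
python3 - <<'E'
from h import *
c=bot.read_camera('top');print(lidang(c));i=cv2.cvtColor(c["pixels"],cv2.COLOR_RGB2BGR)
cv2.imwrite('pics/u_top.png',cv2.resize(i[110:225,200:330],(650,575),interpolation=cv2.INTER_CUBIC))
c2=bot.read_camera('side');i=cv2.cvtColor(c2["pixels"],cv2.COLOR_RGB2BGR)
cv2.imwrite('pics/u_side.png',cv2.resize(i[140:225,190:300],(770,595),interpolation=cv2.INTER_CUBIC))
# heights in lid frame at paddle
th=lidang(c)[0]
for cc in (c,c2):
  vv,uu=np.mgrid[100:240,180:340];p=pt(cc,uu,vv)-b(.12,0,.12);x=p@X*1000;y=p@Y*1000;z=p[...,2]*1000
  lx=x*np.cos(th)-z*np.sin(th);lz=x*np.sin(th)+z*np.cos(th)
  for x0 in range(-245,-80,12):
    k=(abs(y)<16)&(lx>x0)&(lx<x0+12)&(lz>-60)&(lz<80)
    print(x0+6,k.sum(),np.round(np.median(lz[k]),1) if k.sum() else None,end=' | ')
  print()
s=bot.read_state();print(s["time"])
E
```

```text
(np.float64(0.07863091330878162), 5295, np.float64(0.0016758963369026278))
-239 55 6.8 | -227 45 7.6 | -215 39 9.0 | -203 21 -25.6 | -191 65 -23.8 | -179 50 10.6 | -167 42 11.0 | -155 43 9.2 | -143 44 8.2 | -131 39 7.9 | -119 22 6.4 | -107 66 -10.2 | -95 42 8.3 | -83 39 7.4 | 
-239 64 -6.3 | -227 46 -32.8 | -215 14 8.7 | -203 7 8.9 | -191 3 8.4 | -179 23 9.5 | -167 17 10.8 | -155 24 -23.6 | -143 23 7.9 | -131 19 8.3 | -119 18 4.7 | -107 10 -25.0 | -95 33 5.9 | -83 13 8.6 | 
26.65
```

View pics/u_top.png

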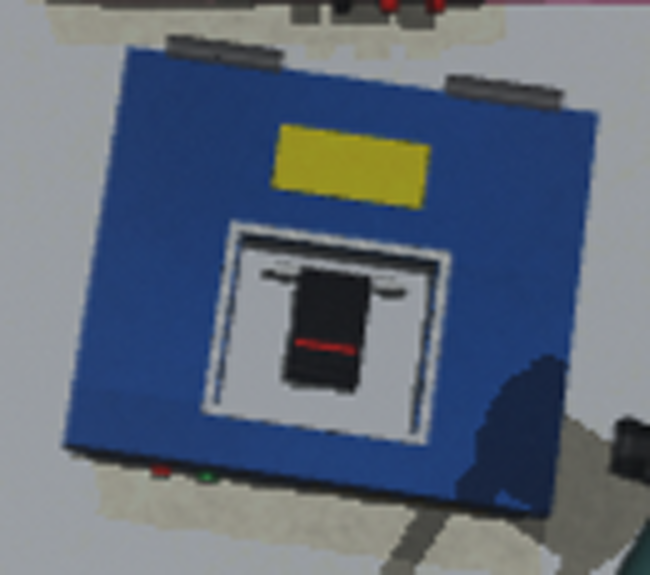

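View pics/u_side.png

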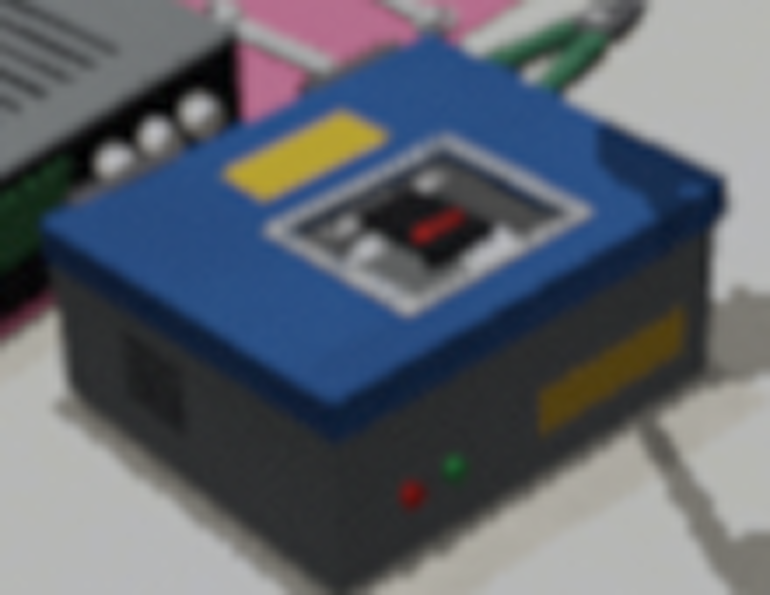

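```bash
python3 - <<'E'
from h import *
import pickle
c0=pickle.load(open("top0.pkl","rb"));c1=bot.read_camera('top')
for cc in (c0,c1):
  th=lidang(cc)[0]
  vv,uu=np.mgrid[100:240,180:340];p=pt(cc,uu,vv)-b(.12,0,.12);x=p@X*1000;y=p@Y*1000;z=p[...,2]*1000
  lx=x*np.cos(th)-z*np.sin(th);lz=x*np.sin(th)+z*np.cos(th)
  print(th)
  for x0 in range(-245,-80,10):
    k=(abs(y)<16)&(lx>x0)&(lx<x0+10)&(lz>-60)&(lz<80)
    print(x0+5,np.round(np.median(lz[k]),1) if k.sum() else None,end=' | ')
  print()
c=bot.read_camera('side');i=cv2.cvtColor(c["pixels"],cv2.COLOR_RGB2BGR);save(c,'v_side.png')
E
```

```text
0.0008170474999225275
-240 7.0 | -230 7.7 | -220 8.3 | -210 8.4 | -200 -25.3 | -190 -24.5 | -180 6.6 | -170 6.9 | -160 7.0 | -150 6.5 | -140 8.1 | -130 7.4 | -120 5.8 | -110 -23.3 | -100 7.1 | -90 7.6 | -80 7.6 | 
0.07804306529814414
-240 6.5 | -230 8.1 | -220 7.9 | -210 9.1 | -200 -25.7 | -190 -23.5 | -180 10.4 | -170 10.3 | -160 10.0 | -150 8.7 | -140 8.4 | -130 7.8 | -120 6.3 | -110 -20.8 | -100 6.6 | -90 6.8 | -80 8.2 |
```

The paddle reads about 0.06 and the lid 0.078, so the bolt sits part-way on its bevel. I'll press on the same front strip but off to the side (y = -80 mm). That keeps the gripper clear of the dish and lets me watch the paddle.

```bash
python3 - <<'E'
from h import *
go(b(-.108,-.075,.160),YAW)
E
```

```text
shift [   3.3 -114.9  181.5] turn -0.12 now [ 0.3991 -0.2161  0.3414] yaw -0.1382 t 26.75 tilt -0.9999994408394585
```

>>> move_arm(steps=[[3, -40, 40, 0, 0], [3, -80, 90, 0, 0], [3, -115, 135, 0, 0], [3, -115, 170, 0, 0], [3, -115, 182, 0, 0], [3, -115, 188, 0, 0], [3, -115, 192, 0, 0], [3, -115, 195, 0, 0], [3, -115, 197, 0, 0], [3, -115, 199, 0, 0]])

```text
time: 27.75
tool_pos: [0.4188, -0.1024, 0.1457]
tcp_rot: [3.134, -0.214, 0.003]
wrist_force: [-5.8, 2.1, 16.8]
width: -0.003
```

```bash
cat > w.py <<'E'
from h import *
import sys
s=bot.read_state();print(s["width"],s["wrist_force"],s["torque"]);print((s["tool_pos"]-BOX)@np.stack([X,Y],1),s["tool_pos"][2],s["time"])
c=bot.read_camera('side');print(lidang(c));i=cv2.cvtColor(c["pixels"],cv2.COLOR_RGB2BGR);
cv2.imwrite(f'pics/{sys.argv[1]}.png',cv2.resize(i[120:220,190:310],(720,600),interpolation=cv2.INTER_CUBIC))
E
python3 w.py w1
```

```text
-0.002952579859083033 [-5.8228  2.1417 16.7783] [0.5232 1.231  0.0272]
[-0.1074 -0.0747] 0.14570466836380455 27.75
(np.float64(0.07398310849590779), 1434, np.float64(0.001195994345680847))
```

View pics/w1.png

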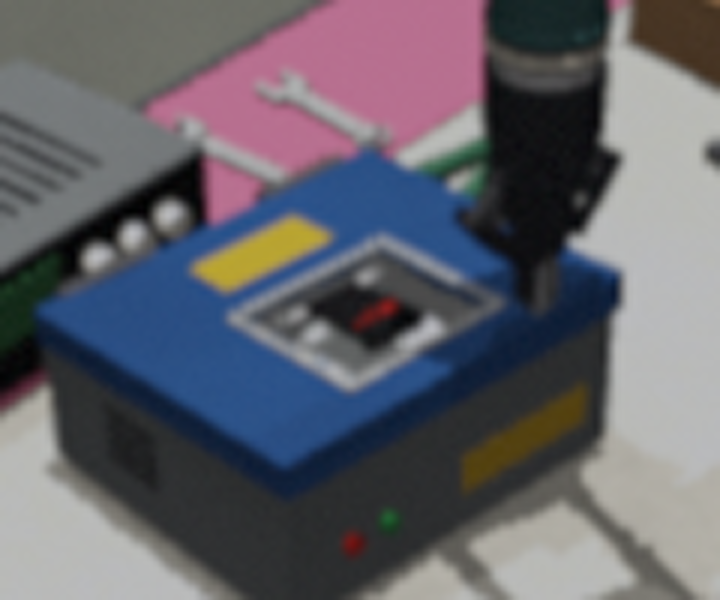

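>>> move_arm(steps=[[0, 0, 2, 0, 0], [0, 0, 4, 0, 0], [0, 0, 5, 0, 0], [0, 0, 5, 0, 0], [0, 0, 5, 0, 0], [0, 0, 5, 0, 0], [0, 0, 5, 0, 0]])

```text
time: 28.5
tool_pos: [0.4188, -0.1024, 0.1449]
tcp_rot: [-3.134, 0.214, -0.003]
wrist_force: [-14.9, 5.9, 34.8]
width: -0.004
```

```bash
python3 w.py w2; python3 - <<'E'
from h import *
cc=bot.read_camera('top');th=lidang(cc)[0]
vv,uu=np.mgrid[100:240,180:340];p=pt(cc,uu,vv)-b(.12,0,.12);x=p@X*1000;y=p@Y*1000;z=p[...,2]*1000
lx=x*np.cos(th)-z*np.sin(th);lz=x*np.sin(th)+z*np.cos(th)
print(th)
for x0 in range(-245,-80,10):
    k=(abs(y)<16)&(lx>x0)&(lx<x0+10)&(lz>-60)&(lz<80)
    print(x0+5,np.round(np.median(lz[k]),1) if k.sum() else None,end=' | ')
E
```

```text
-0.003753157723350902 [-14.8684   5.9141  34.7542] [ 1.0309  2.9232 -0.0691]
[-0.1073 -0.0748] 0.14491524016689683 28.5
(np.float64(0.07219686042061581), 1431, np.float64(0.0012301614391138534))
0.07391391038585621
-240 7.4 | -230 8.8 | -220 9.5 | -210 9.4 | -200 -25.7 | -190 -23.0 | -180 11.2 | -170 9.7 | -160 8.2 | -150 9.0 | -140 8.2 | -130 8.4 | -120 7.2 | -110 -21.2 | -100 7.5 | -90 7.9 | -80 6.0 |
```

The bolt stays jammed on its bevel: 35 N gives no further paddle motion. Plan: grip the paddle, raise the lid to about 0.5 so the paddle is at 0, then lower the lid with a firm grip. The grip keeps the paddle's attitude, so it comes up relative to the lid and retracts the bolt. With the lid shut, I let go and the bolt springs in.

```bash
python3 - <<'E'
from h import *
go(b(-.061,0,.122),YAW)
E
```

```text
shift [ 46.3 -74.8  23. ] turn -0.04 now [ 0.4188 -0.1024  0.1449] yaw -0.1367 t 28.6 tilt -0.9999983556741794
```

>>> move_arm(steps=[[0, 0, -20, 0, 0], [0, 0, -60, 0, 20], [25, -40, -75, 0, 68], [46, -75, -75, 0, 68], [46, -75, -60, 0, 68], [46, -75, -45, 0, 68], [46, -75, -45, 0, 68], [46, -75, -45, 0, 68]])

```text
time: 29.4
tool_pos: [0.472, -0.0346, 0.1821]
tcp_rot: [3.134, -0.215, -0.004]
wrist_force: [0.8, 1.2, -0.7]
width: 0.676
```

```bash
python3 - <<'E'
from h import *
go(b(-.061,0,.122),YAW);s=bot.read_state();print(s["wrist_force"],s["width"])
c=bot.read_camera('side');print(lidang(c));i=cv2.cvtColor(c["pixels"],cv2.COLOR_RGB2BGR);
cv2.imwrite(f'pics/x1.png',cv2.resize(i[120:220,190:310],(720,600),interpolation=cv2.INTER_CUBIC))
E
```

```text
shift [ 3.  -0.3 60.1] turn -0.06 now [ 0.472  -0.0346  0.1821] yaw -0.137 t 29.4 tilt -0.9999962448599954
[ 0.7654  1.2119 -0.7089] 0.6762725333675904
(np.float64(0.08132595981558047), 1355, np.float64(0.0012778365293561942))
```

View pics/x1.png

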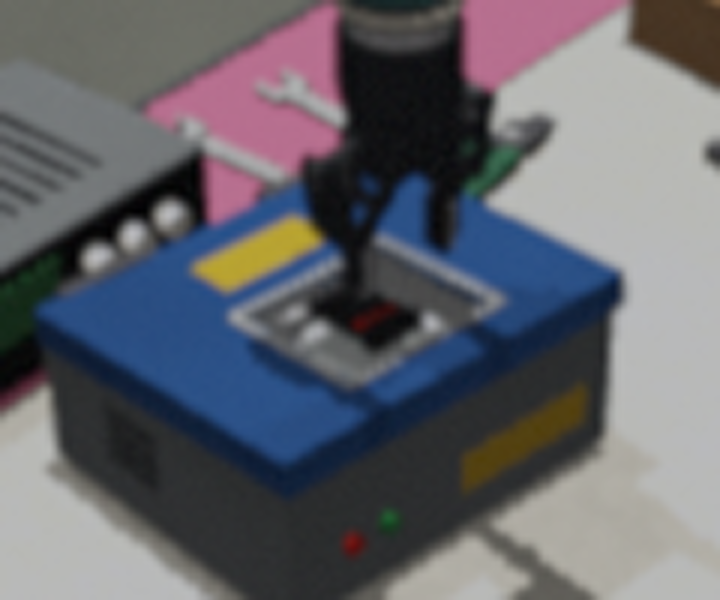

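>>> move_arm(steps=[[3, 0, 25, 0, 68], [3, 0, 45, 0, 68], [3, 0, 55, 0, 68], [3, 0, 60, 0, 68], [3, 0, 60, 0, 68], [3, 0, 60, 0, 40], [3, 0, 60, 0, 40], [3, 0, 60, 0, 40], [3, 0, 60, 0, 40], [3, 0, 60, 0, 40], [3, 0, 60, 0, 40]], newtons=20)

```text
time: 30.55
tool_pos: [0.477, -0.0339, 0.1239]
tcp_rot: [-3.134, 0.213, -0.002]
wrist_force: [-0.9, 5.0, 3.9]
width: 0.505
```

```bash
python3 - <<'E'
from h import *
go(b(-.061,0,.122),YAW);s=bot.read_state();print(s["wrist_force"],s["width"])
print(lidang(bot.read_camera('top')))
E
```

```text
shift [-2.1  1.   1.9] turn 0.01 now [ 0.477  -0.0339  0.1239] yaw -0.1358 t 30.55 tilt -0.9999988308868165
[-0.8739  4.999   3.8581] 0.5049502371605109
(np.float64(0.08252003281300078), 3911, np.float64(0.0015888078664475333))
```

Gripped (43 mm). Raising the lid to about 0.55.

>>> move_arm(steps=[[1, 0, -9, 0, 40], [3, 0, -18, 0, 40], [5, 0, -27, 0, 40], [7, 0, -36, 0, 40], [10, 0, -45, 0, 40], [14, 0, -53, 0, 40], [18, 0, -61, 0, 40], [22, 0, -69, 0, 40], [26, 0, -77, 0, 40], [26, 0, -77, 0, 40], [26, 0, -77, 0, 40]])

```text
time: 31.7
tool_pos: [0.5022, -0.0374, 0.2002]
tcp_rot: [-3.134, 0.213, 0.001]
wrist_force: [1.7, 5.3, -1.7]
width: 0.513
```

```bash
cat > y.py <<'E'
from h import *
s=bot.read_state();print(s["wrist_force"],s["width"],s["time"])
c=bot.read_camera('top');th=lidang(c);print("top",th);th=th[0]
d=s["tool_pos"]-np.array([.4751,-.0335,.1043]);x=-182+d@X*1000;z=1+d[2]*1000
lx=x*np.cos(th)-z*np.sin(th);lz=x*np.sin(th)+z*np.cos(th);print("lip hinge",x,z,"lid frame",lx,lz,"p",np.arctan2(lz-2,-(lx+122))+1/60)
go(b(-.061,0,.122),YAW)
E
python3 y.py
```

```text
[ 1.7231  5.274  -1.6873] 0.5130880240981412 31.7
top (np.float64(0.5268451001286651), 2473, np.float64(0.0012030702292784177))
lip hinge -154.64218936227718 96.85157393313968 lid frame -182.3701696577845 5.962828445940559 p 0.08221478979872424
shift [-27.3   1.   78. ] turn 0.03 now [ 0.5021 -0.0374  0.2   ] yaw -0.1355 t 31.75 tilt -0.9999995512680373
```

>>> move_arm(steps=[[0, 0, 0, 0, 40], [0, 0, 0, 0, 40], [-3, 0, 6, 0, 40], [-6, 0, 11, 0, 40], [-9, 0, 17, 0, 40], [-11, 0, 23, 0, 40], [-13, 0, 29, 0, 40], [-15, 0, 34, 0, 40], [-16, 0, 40, 0, 40], [-17, 0, 46, 0, 40], [-17, 0, 46, 0, 40]], newtons=60)

```text
time: 32.85
tool_pos: [0.4855, -0.0351, 0.1537]
tcp_rot: [-3.134, 0.213, -0.001]
wrist_force: [0.8, 6.2, -1.0]
width: 0.493
```

```bash
python3 y.py
```

```text
[ 0.7874  6.17   -0.9596] 0.49330113474313214 32.85
top (np.float64(0.12813676469199414), 3601, np.float64(0.001575264982946623))
lip hinge -171.51884288781196 50.435861961435265 lid frame -176.55769940845292 28.104597790419696 p 0.4629480000527008
shift [-10.6   1.   32. ] turn 0.03 now [ 0.4855 -0.0351  0.154 ] yaw -0.1355 t 32.9 tilt -0.9999996916977002
```

p = 0.46 at lid 0.13, as planned. Down to shut.

>>> move_arm(steps=[[0, 0, 5, 0, 40], [-1, 0, 10, 0, 40], [-2, 0, 14, 0, 40], [-2, 0, 18, 0, 40], [-2, 0, 20, 0, 40], [-2, 0, 20, 0, 40]])

```text
time: 33.5
tool_pos: [0.4828, -0.0347, 0.1352]
tcp_rot: [-3.134, 0.213, 0.003]
wrist_force: [-6.2, 6.2, 8.5]
width: 0.495
```

```bash
python3 y.py
```

```text
[-6.1518  6.1668  8.4847] 0.4945661655985228 33.5
top (np.float64(-0.0008001153156033098), 3739, np.float64(0.0016749320734332964))
lip hinge -174.2116379583635 31.886524920417628 lid frame -174.18606930034167 32.025904098602716 p 0.5387732861190967
shift [-7.9  1.  13.3] turn 0.01 now [ 0.4828 -0.0347  0.1353] yaw -0.1357 t 33.55 tilt -0.9999986294319547
```

The lid is at 0 with the bolt retracted. I'll walk the paddle back down in the grip so the bolt goes under its catch, then let go.

>>> move_arm(steps=[[-2, 0, 6, 0, 40], [-4, 0, 12, 0, 40], [-6, 0, 18, 0, 40], [-7, 0, 23, 0, 40], [-7, 0, 27, 0, 40], [-7, 0, 27, 0, 40], [-7, 0, 27, 0, 68], [-7, 0, 27, 0, 68], [-7, 0, 27, 0, 68], [-7, 0, 27, 0, 68]], newtons=25)

```text
time: 34.55
tool_pos: [0.4765, -0.0347, 0.1073]
tcp_rot: [3.134, -0.213, 0.0]
wrist_force: [-0.1, 0.4, 0.8]
width: 0.68
```

```bash
python3 y.py
```

```text
[-0.0666  0.3548  0.8172] 0.6804868492749776 34.55
top (np.float64(0.0006007012343101309), 4016, np.float64(0.0016141779275155583))
lip hinge -180.44526890441486 3.9700777791054622 lid frame -180.44762117878122 3.861683373582661 p 0.04850806794544918
shift [ -1.6   0.3 -14.7] turn 0.01 now [ 0.4765 -0.0346  0.1073] yaw -0.1357 t 34.6 tilt -0.9999999046091553
```

>>> move_arm(steps=[[0, 0, -30, 0, 68], [0, 0, -70, 0, 68], [0, -20, -110, 0, 30], [-20, -60, -120, 0, 0], [-50, -110, -120, 0, 0], [-70, -160, -120, 0, 0], [-90, -205, -120, 0, 0], [-110, -250, -120, 0, 0], [-120, -300, -120, 0, 0], [-120, -300, -120, 0, 0], [-120, -300, -120, 0, 0]])

```text
time: 35.7
tool_pos: [0.3977, 0.2806, 0.2271]
tcp_rot: [3.134, -0.207, -0.0]
wrist_force: [-1.0, -1.2, -0.3]
width: -0.001
```

```bash
python3 - <<'E'
from h import *
go(np.array([.3964,.2898,.09]))
s=bot.read_state();print(s["width"],s["wrist_force"])
cc=bot.read_camera('top');th=lidang(cc);print("lid top",th);th=th[0]
vv,uu=np.mgrid[100:240,180:340];p=pt(cc,uu,vv)-b(.12,0,.12);x=p@X*1000;y=p@Y*1000;z=p[...,2]*1000
for x0 in range(-195,-120,10):
    k=(abs(y)<16)&(x>x0)&(x<x0+10)&(z>-60)&(z<80);print(x0+5,np.round(np.median(z[k]),1) if k.sum() else None,end=' | ')
c=bot.read_camera('side');print("lid side",lidang(c));i=cv2.cvtColor(c["pixels"],cv2.COLOR_RGB2BGR)
a=cv2.resize(i[130:280,160:310],(400,400),interpolation=cv2.INTER_CUBIC);i=cv2.cvtColor(cc["pixels"],cv2.COLOR_RGB2BGR)
cv2.imwrite('pics/z1.png',np.hstack([a,cv2.resize(i[110:225,200:315],(400,400),interpolation=cv2.INTER_CUBIC)]))
E
```

```text
shift [ -2.5  -9.  137.1] turn None now [0.3977 0.2806 0.2271] yaw -0.1319 t 35.7 tilt -0.9999998524424013
-0.0011794764470170254 [-0.955  -1.1744 -0.3276]
lid top (np.float64(0.0010131465498444616), 5300, np.float64(0.0017049277657890981))
-190 -23.9 | -180 7.9 | -170 7.6 | -160 6.9 | -150 7.0 | -140 7.0 | -130 7.2 | -120 6.5 | lid side (np.float64(-0.0023467677515975503), 1424, np.float64(0.0014003163928905274))
```

View pics/z1.png

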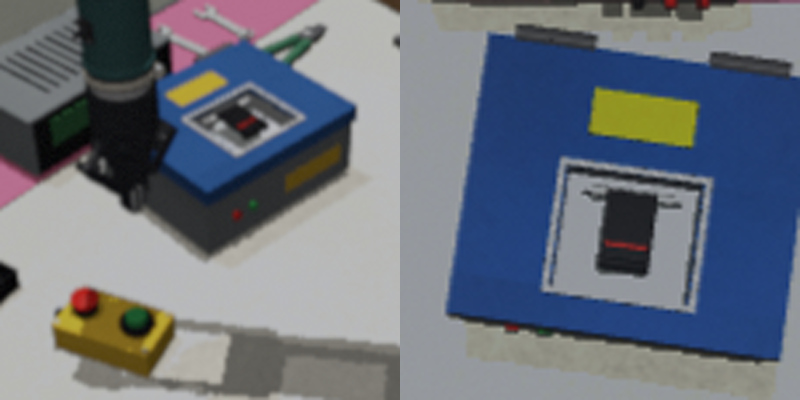

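The lid reads 0.001 and the paddle lies flush again (lip within 1 mm of its initial height). On to the green button.

>>> move_arm(steps=[[-2, -9, 40, 0, 0], [-2, -9, 85, 0, 0], [-2, -9, 120, 0, 0], [-2, -9, 137, 0, 0], [-2, -9, 145, 0, 0], [-2, -9, 145, 0, 0], [-2, -9, 145, 0, 0]])

```text
time: 36.5
tool_pos: [0.3986, 0.2881, 0.0834]
tcp_rot: [-3.133, 0.215, -0.002]
wrist_force: [-1.0, 0.2, 0.0]
width: 0.002
```

```bash
python3 - <<'E'
from h import *
s=bot.read_state();print(s["wrist_force"]);go(np.array([.3964,.2898,.061]))
c=bot.read_camera('side');i=cv2.cvtColor(c["pixels"],cv2.COLOR_RGB2BGR)
cv2.imwrite('pics/z2.png',cv2.resize(i[205:285,160:260],(700,560),interpolation=cv2.INTER_CUBIC))
E
```

```text
[-0.9942  0.2238  0.0408]
shift [-2.4 -1.4 22.4] turn None now [0.3986 0.2881 0.0834] yaw -0.1371 t 36.5 tilt -0.9999983282975095
```

View pics/z2.png

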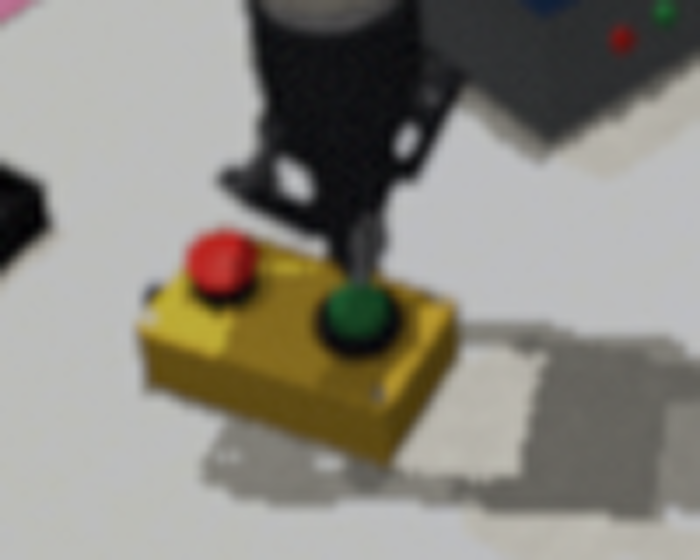

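>>> move_arm(steps=[[-2, -1, 8, 0, 0], [-2, -1, 14, 0, 0], [-2, -1, 18, 0, 0], [-2, -1, 22, 0, 0], [-2, -1, 25, 0, 0], [-2, -1, 26, 0, 0], [-2, -1, 26, 0, 0]])

```text
time: 37.25
tool_pos: [0.3958, 0.2901, 0.0605]
tcp_rot: [3.134, -0.212, -0.001]
wrist_force: [-12.2, -8.0, 34.0]
width: 0.0
```

```bash
python3 - <<'E'
from h import *
s=bot.read_state();print(s["wrist_force"],s["tool_pos"])
E
```

```text
[-12.2303  -8.0123  34.0199] [0.3958 0.2901 0.0605]
```

The button is fully down (tip at 60.5 mm against 61 expected, and bottomed). Releasing.

>>> move_arm(steps=[[0, 0, -6, 0, 0], [0, 0, -16, 0, 0], [0, 0, -50, 0, 0], [0, 0, -100, 0, 0], [-20, -20, -140, 0, 0], [-40, -60, -160, 0, 0], [-40, -110, -160, 0, 0], [-40, -150, -160, 0, 0], [-40, -150, -160, 0, 0], [-40, -150, -160, 0, 0]])

```text
time: 38.25
tool_pos: [0.3755, 0.4438, 0.2152]
tcp_rot: [3.132, -0.21, -0.002]
wrist_force: [-0.2, 0.2, 0.4]
width: 0.003
```

```bash
python3 - <<'E'
from h import *
import pickle
s=bot.read_state();print(s["wrist_force"],s["tool_pos"],s["time"])
c0=pickle.load(open("top0.pkl","rb"));cc=bot.read_camera('top');print("lid",lidang(cc))
def z(c,u0,v0,r=2):
    v,u=np.mgrid[v0-r:v0+r+1,u0-r:u0+r+1];return np.median(pt(c,u,v)[...,2])
print("button z before/after",z(c0,157,212),z(cc,157,212))
for c in (c0,cc):
  vv,uu=np.mgrid[100:240,180:340];p=pt(c,uu,vv)-b(.12,0,.12);x=p@X*1000;y=p@Y*1000;zz=p[...,2]*1000
  k=(abs(y)<18)&(x>-186)&(x<-160)&(zz>-10);print("lip top",np.mean(zz[k]))
save(cc,'fin_top.png');c=bot.read_camera('side');save(c,'fin_side.png')
E
```

```text
[-0.1777  0.1776  0.3895] [0.3755 0.4438 0.2152] 38.25
lid (np.float64(0.0007987754784366139), 5316, np.float64(0.00168126369619049))
button z before/after 0.06732456566412859 0.06695063755730346
lip top 7.1707885882554985
lip top 7.341576065261526
```

View pics/fin_top.png

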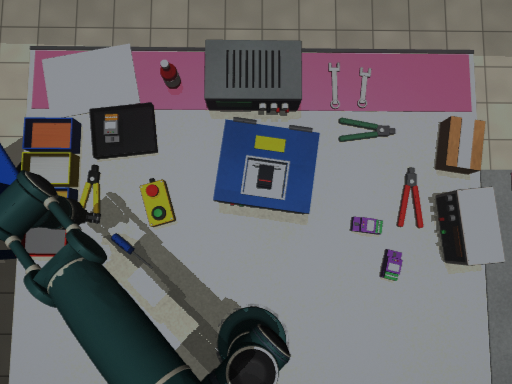

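View pics/fin_side.png

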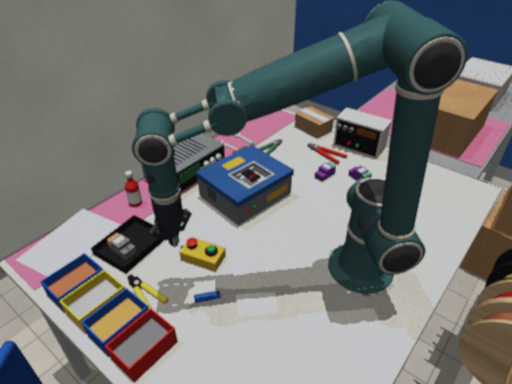

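The final views show the lid flush, the button up, the bystanders in place and the arm clear of everything. Handing in.

```bash
python3 -c "
from workcell import bot
print(bot.finish_job())"
```

```text
the job is handed in; nothing more can be done
None
```

I ran the whole sequence and handed the job in at about 38 s. The hand-in gives no verdict, so I don't know how it was judged.

I tripped the latch by the paddle, opened the lid, and set the white module in the nest with its green terminals to the pins. I then shut and latched the lid, and pushed the start button to its stop.

**Last checks:**
- **Lid and paddle:** the lid read 0.001 rad, and the paddle lip was within 0.2 mm of its height at the start.
- **Button:** it bottomed with the fingertip at 60.5 mm (61 mm expected), and its top is back at 67 mm.
- **Module:** before I shut the lid it lay between all four guides, laterally centred, with its front end within about 1 mm of its place. It cannot be seen under the shut lid.
- **Bench:** the bystanders look in place in the last pictures, and the arm stands clear.

**What failed or disagreed:**
- **Latch press:** pressing the lid at the front did not snap the latch. I reached a wrist reading of 54 N where about 10 N should do, and the lid stuck near 0.075 rad. I gripped the paddle, lifted the lid to about 0.53, lowered it with the bolt held back, and let the bolt spring in. I judged the catch from the flush lid and paddle, with no pull test.
- **Opening:** step 1 was not read directly. A few rows after the trip I measured the paddle at about 0.27 and the lid at 0.17. I concluded it had passed 0.38, because the latch frees only from there.
- **Forces:** the button also read 34 N at its stop, well above the 5 N it needs.
- **Cameras:** the side view put the button 7 mm off the top view in y. I used the top view, which fitted the box's dimensions.

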